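Set up the heated propagator

TASK

Open the propagator's clear dome right back onto its stop, then take the handle of the pot rack inside and turn the rack on its feet, without lifting it out, until all four feet stand down on the tray floor beside the heater plate and it no longer rocks. Stand every sown pot from the bench upright on the rack, wholly inside the lip of its deck, and then lower the dome gently until it is fully shut. Leave the jar, brush and soap dish alone.

Things in the scene. Friction and masses are not known exactly. Their poses are not given: they have to be found in the camera images.
- tray: black propagator base, fixed, 320 mm (x) by 270 mm (y), rim 50 mm high, walls and floor 6 mm; dome hinged on its -y side. Origin: middle of underside. An aluminium heater plate crosses the floor over its full y width, tray x -58 to +58 mm, standing 8 mm above the floor; on either side (|x| 58 to 154 mm) is plain floor, 6 mm above the origin
- dome (a joint): hinge of the clear dome (320 x 270 mm, 90 mm high, 4 mm walls), rad: 0 shut, on the rim; 1.65 fully open, leaning past upright on its stop. It swings up and over to the tray's -y side. 0.3 kg, hinge slightly stiff: it falls shut by itself below about 1.0 rad and falls open above 1.45; lifting at the handle takes about 2 N
- dome_handle (a point): middle of the dome's grip bar: round, black, 10 mm thick, 110 mm long, along the tray's x, 40 mm off the dome's top face, on a foot at either end. When shut it is 180 mm above the bench, 110 mm to +y of the tray's middle. Beside it in the middle of the top is a green vent disc (fixed)
- dome_hinge (a point): middle of the dome's hinge axis (along the tray's x), on the tray's -y rim, 50 mm above the bench. When shut the grip bar is 245 mm from it in tray +y and 130 mm above it
- rack: grey pot rack in the tray: deck 180 (x) by 144 mm (y), top 26 mm above the feet, lip round it 3 thick, 12 high; four 12 mm feet at x +-78, y +-46. Origin: middle, at the feet's undersides. Central handle bar along x: 70 long, 10 thick and high, top 56 above feet. 0.4 kg. Starts askew, rocking, feet on the heater plate; right: x along tray x (either way, +-0.2 rad), two feet on the floor each side
- pot0: square black plastic pot filled with compost, 48 mm square (look-only rim 52 mm), 50 mm high, about 0.1 kg. Origin: middle of its underside, z up. It may be absent
- pot1: square black plastic pot filled with compost, 48 mm square (look-only rim 52 mm), 50 mm high, about 0.1 kg. Origin: middle of its underside, z up. It may be absent
- pot2: square black plastic pot filled with compost, 48 mm square (look-only rim 52 mm), 50 mm high, about 0.1 kg. Origin: middle of its underside, z up. It may be absent
- pot3: square black plastic pot filled with compost, 48 mm square (look-only rim 52 mm), 50 mm high, about 0.1 kg. Origin: middle of its underside, z up. It may be absent
- pot4: square black plastic pot filled with compost, 48 mm square (look-only rim 52 mm), 50 mm high, about 0.1 kg. Origin: middle of its underside, z up. It may be absent
- jar: screw-top jar, 64 mm thick, 100 mm high; origin middle of its underside. Bystander
- brush: hand brush, 180 mm long, lying on the bench beyond the pots. Bystander
- soap_dish: white dish, 75 x 110 x 30 mm, with a bar of soap. Bystander

How it is judged:
By the outcome, as a careful person would: the job done as asked, in the order asked, and still so for the second after the job is handed in, with the robot touching nothing.
Of pot0, pot1, pot2, pot3, pot4 only 3 to 4 are there at a start; the rules pass over those that are not, and their reading is None.
At some moment in a run one of pot0, pot1, pot2, pot3, pot4 may be knocked a few centimetres aside while the robot is not near it.
It also fails if it takes over 210 s, if anything falls off the work surface, if the arm or the gripper's body presses on something with over 40 N, if the wrist force passes 120 N, or if a joint passes its speed limit or range.

ROBOT

A 6-joint arm with a two-finger parallel gripper is mounted at the origin on the work surface. World frame = base frame: x ahead of the robot, y to its left, z up, the work surface at z = 0. Lengths are in m, angles in rad, forces in N, time in s.
With the tool pointing down it reaches from about 0.35 to 0.975 m from the base axis. Payload 4.9 kg.
Tool frame: the origin (TCP) lies at the very end of the fingers, on their centre line; the grasp point (between the pads) lies 19 mm behind it (ctrl.grasp_offset is the distance from the TCP to the grasp point, in m); z points along the fingers, y is the line along which they close (so a half turn about z gives the same grasp; the last joint's range is limited). The gripper opens to 85 mm and grips with 20 to 120 N. Pads are 22 mm wide; open, the fingers measure 114 mm over their backs; the gripper's body (76 mm by 85 mm) begins 54 mm behind the grasp point. The pads swing forward as they close: fully open they stand 13 mm farther back than shut.
Start: joints at [-1.225, 0.053, 1.613, -0, 1.476, -0.119], TCP at [0.28, -0.559, 0.231] pointing down, gripper open.
Joint ranges: [-3.01, 3.01], [-1.01, 2.22], [0.06, 2.58], [-1.02, 4.17], [0.09, 2.62], [-3.14, 3.14]. Speed limits (rad/s): [2.57, 2.57, 3.14, 3.14, 3.14, 3.14].

INTERFACE

Orientations are given as a rotation vector (axis times angle).
In Python, from station import ctrl, optics gives the robot as it stands.
- The arm moves only by the shell command python3 -m handwheel 'ROWS' [OPENING] [FORCE]. ROWS is JSON, a list of rows, each an object of numbers: "tx", "ty", "tz": the shift along the tool's x, y, z in mm; "roll": the turn about the tool's z in rad. A call has 1 to 12 rows; each row shifts and turns the commanded pose from where the row before left it, along the tool's axes as they then stand; what a row does not reach is not made up. A row lasts 1/12 s, in which the tool goes at most 41.7 mm and 7.16 degrees, less where a joint would pass 70% of its speed; a pose out of reach is approached as far as the arm can. A call with a gripper value outside its range is refused whole. OPENING is the finger opening in mm, from 0 to 85.4, set as the call begins (- or left out, the last holds). The fingers move at their own pace and stop on an object; FORCE is the grip in N (left out, the last holds). Time passes only in rows, so rows that do not move let the fingers close. It gives the time, the measured TCP pose, the force, the opening and the grip force at its end, in the units of the state.
- ctrl.get_obs(): the state, without advancing time (a new reading comes with each control period).
- optics.get_image(name): name is "side" or "top"; returns (picture, depth): 400x640x3 uint8, red, green, blue; 400x640 float32, m along the optical axis (not along the pixel's ray), 0 where there is no reading.
- optics.camera_params(name): a dict with "mtx" (3x3 intrinsics, pixels), "k1" (the pictures are not rectified: a ray, as slopes to the right and down, at radius r is drawn at 1 + k1 r^2 times it, then the intrinsics apply), "extrinsics" (4x4, takes a point from camera to world coordinates). Camera axes: x right, y down, z forward; pixel columns grow to the right and rows downward; lengths in m; the calibration is good to about 2 mm. A picture is of the moment at which its call begins. camera_params takes no time and is no camera call.
- ctrl.finish_job(): hands the job in; it is judged then, once.
The state is a dict: "t": time; "q": joint angles; "dq": joint speeds; "effort": joint torques, N m; "tool_pos": TCP position; "tool_rot": TCP orientation; "contact_force": force on the tool from outside, world axes, zero at the start; "wrist_torque": the same for the moment, N m; "opening": finger opening in m; "grip_force": force on a finger pad.
Only numpy, scipy, OpenCV 4.12 (cv2) and the standard library are available. Lean on these libraries where they do the work, as an engineer would, in place of code of your own. Each camera call takes 0.05 s, during which the arm holds its last target. There are 200 camera calls.

## Working session

There is one attempt and no reset: what is moved stays moved. The work goes in short steps, Python scripts to look and compute and a shell command to move; the robot and the scene stay as the last step left them, time stands still between calls to the robot, and variables do not carry over. Pictures are saved under pics/ and viewed, at most 14 in all, crops included, and the job is handed in when it is done.

```bash
ls; mkdir -p pics; cat > h.py <<'E'
import numpy as np, cv2
from station import ctrl, optics
from scipy.spatial.transform import Rotation as R
def shot(n,f=None):
    im,d=optics.get_image(n)
    if f: cv2.imwrite('pics/'+f,cv2.cvtColor(im,cv2.COLOR_RGB2BGR))
    return im,d
def rays(n,uv):
    p=optics.camera_params(n); K=np.array(p['mtx'],float); E=np.array(p['extrinsics'])
    uv=np.atleast_2d(uv).astype(float)
    xy=cv2.undistortPoints(uv[:,None],K,np.array([p['k1'],0,0,0.]))[:,0]
    return E,np.c_[xy,np.ones(len(xy))]
def onz(n,uv,z):
    E,r=rays(n,uv); w=r@E[:3,:3].T; o=E[:3,3]
    return o+w*((np.asarray(z)-o[2])/w[:,2])[:,None]
def pts(n,uv,d):
    uv=np.atleast_2d(uv).astype(int); E,r=rays(n,uv)
    return (r*d[uv[:,1],uv[:,0]][:,None])@E[:3,:3].T+E[:3,3]
def cloud(n,d):
    v,u=np.mgrid[:400,:640]; return pts(n,np.c_[u.ravel(),v.ravel()],d).reshape(400,640,3)
E
python3 - <<'E'
from h import *
for n in('top','side'):
    im,d=shot(n,n+'0.png'); p=optics.camera_params(n); print(n,np.round(p['mtx'],1).tolist(),p['k1'],np.round(p['extrinsics'],3).tolist(),(d>0).mean())
o=ctrl.get_obs(); print({k:np.round(v,3).tolist() for k,v in o.items()})
E
```

```text
pics
top [[461.3, 0.0, 316.3], [0.0, 461.3, 203.6], [0.0, 0.0, 1.0]] -0.03842115332703638 [[-0.001, -0.999, 0.048, 0.554], [-1.0, 0.001, 0.01, 0.052], [-0.01, -0.048, -0.999, 1.096], [0.0, 0.0, 0.0, 1.0]] 0.99594140625
side [[437.7, 0.0, 322.1], [0.0, 437.7, 202.0], [0.0, 0.0, 1.0]] -0.12218657523121439 [[0.81, -0.45, 0.376, 0.282], [-0.586, -0.625, 0.515, -0.371], [0.003, -0.638, -0.77, 0.796], [0.0, 0.0, 0.0, 1.0]] 0.99604296875
{'t': 0.1, 'q': [-1.225, 0.053, 1.614, 0.0, 1.476, -0.119], 'dq': [0.002, -0.002, -0.002, 0.0, 0.001, 0.001], 'effort': [0.001, -39.49, -37.136, -0.0, 0.004, 0.0], 'tool_pos': [0.28, -0.558, 0.23], 'tool_rot': [-3.055, -0.723, 0.0], 'contact_force': [-0.766, 0.141, -0.752], 'wrist_torque': [0.034, 0.06, -0.059], 'grip_force': 0.0, 'opening': 0.086}
```

View pics/top0.png

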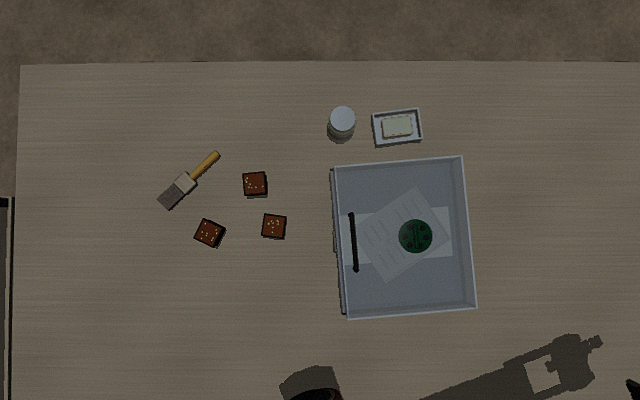

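View pics/side0.png

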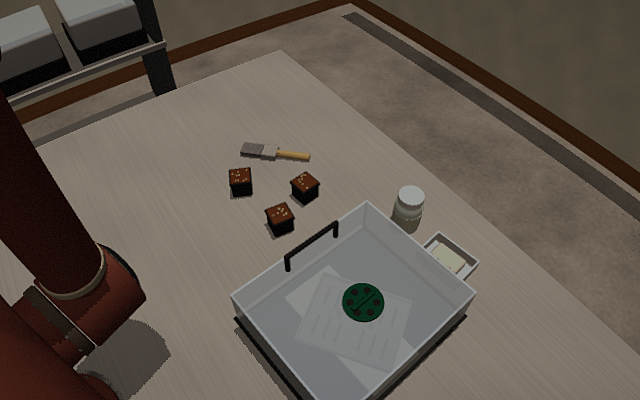

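The top view shows three pots at about (255,184), (274,226) and (209,233). The grip bar runs from (351,213) to (357,271), and the rack sits askew on the plate under the dome. The side view agrees. Next I'll measure these.

```bash
cat >> h.py <<'E'
def yaw():
    m=R.from_rotvec(ctrl.get_obs()['tool_rot']).as_matrix(); return np.arctan2(m[1,0],m[0,0])
def pots(im,z=0.05,n='top'):
    hsv=cv2.cvtColor(im,cv2.COLOR_RGB2HSV); m=cv2.inRange(hsv,(3,110,40),(14,255,200))
    m=cv2.morphologyEx(m,cv2.MORPH_CLOSE,np.ones((5,5)))
    out=[]
    for c in cv2.findContours(m,0,2)[0]:
        if 150<cv2.contourArea(c)<1200:
            b=cv2.minAreaRect(c); P=onz(n,cv2.boxPoints(b),z); e=P[1]-P[0]; a=np.arctan2(e[1],e[0])
            out.append((P.mean(0).round(4).tolist(), round(((a+np.pi/4)%(np.pi/2))-np.pi/4,3), np.round([np.linalg.norm(e),np.linalg.norm(P[2]-P[1])],3).tolist(), np.round(b[0]).tolist()))
    return out
def togo(p,yw,tcpz=None):
    "tool-frame shift (mm) to world point p and roll to yaw yw"
    o=ctrl.get_obs(); m=R.from_rotvec(o['tool_rot']).as_matrix(); s=m.T@(np.array(p)-o['tool_pos'])*1000
    dr=-(yw-yaw()); dr=(dr+np.pi/2)%np.pi-np.pi/2
    ws=R.from_matrix(m@R.from_euler('z',dr).as_matrix()).as_matrix().T@(np.array(p)-o['tool_pos'])*1000
    print('t',round(o['t'],2),'pos',np.round(o['tool_pos'],4),'yaw',round(yaw(),3),'go: now-frame',s.round(1),'roll',round(dr,3),'after-roll frame',ws.round(1),'op',round(o['opening'],4),'F',np.round(o['contact_force'],1),'grip',round(o['grip_force'],1))
E
python3 - <<'E'
from h import *
im,d=shot('top'); C=cloud('top',d)
for p in pots(im): print(p)
print('bar ends z.18',onz('top',[[351,213],[357,271]],.185).round(4).tolist())
hsv=cv2.cvtColor(im,cv2.COLOR_RGB2HSV)
dark=(im.max(2)<40).astype(np.uint8); dark[:,:340]=0; dark[:,375:]=0; dark[:200]=0; dark[280:]=0
for c in cv2.findContours(dark,0,2)[0]:
    if cv2.contourArea(c)>60:
        b=cv2.minAreaRect(c);P=onz('top',cv2.boxPoints(b),.185);print(b,P.round(4).tolist(),P.mean(0)); 
print('depth at bar',C[240,354],'dome',C[240,390],C[240,420], C[180,400])
print('dome corners',onz('top',[[333,168],[462,157],[476,307],[347,319]],.14).round(3).tolist())
print('jar',onz('top',[[342,118]],.1))
print('pot z',C[184,255],C[226,274],C[233,209])
E
```

```text
([0.5385, 0.3093, 0.05], np.float64(-0.459), [0.044, 0.044], [208.0, 232.0])
([0.554, 0.1598, 0.05], np.float64(-0.138), [0.045, 0.045], [273.0, 226.0])
([0.651, 0.2044, 0.05], np.float64(0.088), [0.045, 0.045], [254.0, 183.0])
bar ends z.18 [[0.5787, -0.0078, 0.185], [0.4648, -0.0191, 0.185]]
((353.27117919921875, 241.9744110107422), (60.298309326171875, 5.616571426391602), 84.61068725585938) [[0.5803, -0.0012, 0.185], [0.5813, -0.0122, 0.185], [0.4634, -0.0228, 0.185], [0.4624, -0.0119, 0.185]] [ 0.52182438 -0.0120251   0.185     ]
depth at bar [ 0.52551043 -0.01357451  0.18366519] dome [ 0.52400534 -0.09136486  0.13805974] [ 0.52417624 -0.15155327  0.14728625] [ 0.64872753 -0.11347069  0.13685285]
dome corners [[0.674, 0.026, 0.14], [0.696, -0.243, 0.14], [0.386, -0.267, 0.14], [0.362, -0.002, 0.14]]
jar [[0.78843421 0.00520231 0.1       ]]
pot z [0.64874098 0.20149653 0.05070733] [0.55318835 0.1579682  0.0493197 ] [0.53738732 0.30525721 0.05254583]
```

```bash
python3 - <<'E'
from h import *
togo([.5218,-.012,.23],.085)
E
```

```text
t 0.15 pos [ 0.28   -0.5582  0.2303] yaw 0.465 go: now-frame [ 461.  -379.9    1. ] roll 0.38 after-roll frame [ 287.3 -523.7    1. ] op 0.0852 F [-0.7  0.2  0.4] grip 0.0
```

```bash
python3 -m handwheel '[{"roll":0.095,"tz":-5},{"roll":0.095,"tz":-5},{"roll":0.095},{"roll":0.095},{"tx":18,"ty":-32.7},{"tx":18,"ty":-32.7},{"tx":18,"ty":-32.7},{"tx":18,"ty":-32.7},{"tx":18,"ty":-32.7},{"tx":18,"ty":-32.7},{"tx":18,"ty":-32.7},{"tx":18,"ty":-32.7}]' 45
python3 -m handwheel '[{"tx":18,"ty":-32.7},{"tx":18,"ty":-32.7},{"tx":18,"ty":-32.7},{"tx":18,"ty":-32.7},{"tx":18,"ty":-32.7},{"tx":18,"ty":-32.7},{"tx":18,"ty":-32.7},{"tx":18,"ty":-32.7},{},{}]'
python3 - <<'E'
from h import *
togo([.5218,-.012,.161],.085)
E
```

```text
t 0.15 pos [ 0.28   -0.5582  0.2303] yaw 0.465 go: now-frame [ 461.  -379.8   70. ] roll 0.38 after-roll frame [ 287.3 -523.6   70. ] op 0.0852 F [-0.7  0.2  0.4] grip 0.0$[0]: bad value
$[0]: bad value
```

```bash
python3 -m handwheel '[{"tx":0,"ty":0,"tz":-5,"roll":0.095}]' 45;  python3 -m handwheel '[{"tx":0,"ty":0,"tz":-5,"roll":0.1}]'; python3 -m handwheel --help | head -30
```

```text
t: 0.23
tool_pos: [0.2798, -0.5578, 0.2344]
tool_rot: [-3.085, -0.575, 0.001]
contact_force: [-0.0, -0.4, -0.3]
opening: 0.0757
grip_force: 0.0
t: 0.32
tool_pos: [0.2799, -0.5581, 0.2403]
tool_rot: [-3.112, -0.415, 0.001]
contact_force: [0.2, 0.3, -0.6]
opening: 0.0637
grip_force: 0.0invalid input: not JSON, or not a number
```

```bash
python3 -m handwheel '[{"tx":0,"ty":0,"tz":0,"roll":0.0925},{"tx":0,"ty":0,"tz":0,"roll":0.0925},{"tx":18,"ty":-32.7,"tz":0,"roll":0},{"tx":18,"ty":-32.7,"tz":0,"roll":0},{"tx":18,"ty":-32.7,"tz":0,"roll":0},{"tx":18,"ty":-32.7,"tz":0,"roll":0},{"tx":18,"ty":-32.7,"tz":0,"roll":0},{"tx":18,"ty":-32.7,"tz":0,"roll":0},{"tx":18,"ty":-32.7,"tz":0,"roll":0},{"tx":18,"ty":-32.7,"tz":0,"roll":0}]' >/dev/null
python3 -m handwheel '[{"tx":18,"ty":-32.7,"tz":0,"roll":0},{"tx":18,"ty":-32.7,"tz":0,"roll":0},{"tx":18,"ty":-32.7,"tz":0,"roll":0},{"tx":18,"ty":-32.7,"tz":0,"roll":0},{"tx":18,"ty":-32.7,"tz":0,"roll":0},{"tx":18,"ty":-32.7,"tz":0,"roll":0},{"tx":18,"ty":-32.7,"tz":0,"roll":0},{"tx":18,"ty":-32.7,"tz":0,"roll":0},{"tx":0,"ty":0,"tz":0,"roll":0},{"tx":0,"ty":0,"tz":0,"roll":0}]' >/dev/null
python3 - <<'E'
from h import *
togo([.5218,-.012,.161],.085)
E
```

```text
t 1.98 pos [ 0.5228 -0.0113  0.2408] yaw 0.088 go: now-frame [-1.   0.6 79.8] roll 0.003 after-roll frame [-1.   0.6 79.8] op 0.0448 F [ 0.4  0.3 -0.2] grip 0.0
```

```bash
python3 -m handwheel '[{"tx":0,"ty":0,"tz":20,"roll":0},{"tx":0,"ty":0,"tz":20,"roll":0},{"tx":0,"ty":0,"tz":20,"roll":0},{"tx":0,"ty":0,"tz":10,"roll":0},{"tx":0,"ty":0,"tz":10,"roll":0},{"tx":0,"ty":0,"tz":0,"roll":0}]'
python3 -m handwheel '[{"tx":0,"ty":0,"tz":0,"roll":0},{"tx":0,"ty":0,"tz":0,"roll":0},{"tx":0,"ty":0,"tz":0,"roll":0},{"tx":0,"ty":0,"tz":0,"roll":0},{"tx":0,"ty":0,"tz":0,"roll":0},{"tx":0,"ty":0,"tz":0,"roll":0}]' 0 25
python3 - <<'E'
from h import *
togo([.5218,-.012,.161],.085)
a0=np.arctan2(.13,.245); r=np.hypot(.13,.245)
th=np.linspace(0,1.65,23); P=1000*r*np.c_[-np.cos(a0+th),-np.sin(a0+th)]
D=np.diff(P,axis=0).round(1); print([tuple(x) for x in D.tolist()])
E
```

```text
t: 2.48
tool_pos: [0.5214, -0.0136, 0.1591]
tool_rot: [-3.138, -0.131, 0.006]
contact_force: [-0.8, -0.2, -0.2]
opening: 0.0451
grip_force: 0.0
t: 2.98
tool_pos: [0.5237, -0.013, 0.1629]
tool_rot: [3.138, 0.133, 0.004]
contact_force: [-1.2, 0.3, 5.2]
opening: 0.0089
grip_force: 24.6
t 2.98 pos [ 0.5237 -0.013   0.1629] yaw 0.085 go: now-frame [-1.8 -1.1  1.8] roll -0.0 after-roll frame [-1.8 -1.1  1.8] op 0.0089 F [-1.2  0.3  5.2] grip 24.6
[(10.4, -18.0), (11.7, -17.2), (13.0, -16.2), (14.2, -15.2), (15.3, -14.1), (16.3, -12.9), (17.2, -11.7), (18.0, -10.3), (18.8, -9.0), (19.4, -7.5), (19.9, -6.1), (20.3, -4.5), (20.6, -3.0), (20.7, -1.5), (20.8, 0.1), (20.7, 1.7), (20.5, 3.2), (20.3, 4.7), (19.8, 6.2), (19.3, 7.7), (18.7, 9.1), (17.9, 10.5)]
```

```bash
python3 -m handwheel '[{"tx":0,"ty":10.4,"tz":-18,"roll":0},{"tx":0,"ty":11.7,"tz":-17.2,"roll":0},{"tx":0,"ty":13,"tz":-16.2,"roll":0},{"tx":0,"ty":14.2,"tz":-15.2,"roll":0},{"tx":0,"ty":15.3,"tz":-14.1,"roll":0},{"tx":0,"ty":16.3,"tz":-12.9,"roll":0},{"tx":0,"ty":17.2,"tz":-11.7,"roll":0},{"tx":0,"ty":18,"tz":-10.3,"roll":0},{"tx":0,"ty":18.8,"tz":-9,"roll":0},{"tx":0,"ty":19.4,"tz":-7.5,"roll":0},{"tx":0,"ty":0,"tz":0,"roll":0}]'
python3 -m handwheel '[{"tx":0,"ty":19.9,"tz":-6.1,"roll":0},{"tx":0,"ty":20.3,"tz":-4.5,"roll":0},{"tx":0,"ty":20.6,"tz":-3,"roll":0},{"tx":0,"ty":20.7,"tz":-1.5,"roll":0},{"tx":0,"ty":20.8,"tz":0.1,"roll":0},{"tx":0,"ty":20.7,"tz":1.7,"roll":0},{"tx":0,"ty":0,"tz":0,"roll":0}]'
```

```text
t: 3.9
tool_pos: [0.537, -0.1691, 0.2966]
tool_rot: [3.137, 0.129, 0.007]
contact_force: [0.3, 3.2, 7.5]
opening: 0.0089
grip_force: 26.0
t: 4.48
tool_pos: [0.5472, -0.2922, 0.307]
tool_rot: [3.137, 0.129, 0.005]
contact_force: [2.6, -0.4, 2.3]
opening: 0.0086
grip_force: 26.6
```

```bash
python3 -m handwheel '[{"tx":0,"ty":10.3,"tz":1.5,"roll":0},{"tx":0,"ty":10.2,"tz":1.8,"roll":0},{"tx":0,"ty":10.2,"tz":2.2,"roll":0},{"tx":0,"ty":10.1,"tz":2.5,"roll":0},{"tx":0,"ty":10,"tz":2.9,"roll":0},{"tx":0,"ty":9.8,"tz":3.3,"roll":0},{"tx":0,"ty":9.7,"tz":3.7,"roll":0},{"tx":0,"ty":9.6,"tz":4,"roll":0},{"tx":0,"ty":0,"tz":0,"roll":0}]'
python3 -m handwheel '[{"tx":0,"ty":6,"tz":2.7,"roll":0},{"tx":0,"ty":6,"tz":3,"roll":0},{"tx":0,"ty":6,"tz":3.1,"roll":0},{"tx":0,"ty":0,"tz":0,"roll":0},{"tx":0,"ty":0,"tz":0,"roll":0}]'
```

```text
t: 5.23
tool_pos: [0.5538, -0.3708, 0.2833]
tool_rot: [3.138, 0.132, 0.003]
contact_force: [6.7, -0.8, 1.1]
opening: 0.009
grip_force: 27.1
t: 5.65
tool_pos: [0.5553, -0.3875, 0.2747]
tool_rot: [-3.138, -0.133, -0.002]
contact_force: [7.7, -0.2, -0.1]
opening: 0.0087
grip_force: 27.3
```

```bash
python3 -m handwheel '[{"tx":0,"ty":4.5,"tz":2.5,"roll":0},{"tx":0,"ty":4.5,"tz":2.6,"roll":0},{"tx":0,"ty":4.5,"tz":2.7,"roll":0},{"tx":0,"ty":0,"tz":0,"roll":0},{"tx":0,"ty":0,"tz":0,"roll":0}]'
python3 -m handwheel '[{"tx":0,"ty":3,"tz":1.7,"roll":0},{"tx":0,"ty":0,"tz":0,"roll":0},{"tx":0,"ty":0,"tz":0,"roll":0}]'
```

```text
t: 6.07
tool_pos: [0.5563, -0.4009, 0.267]
tool_rot: [-3.139, -0.133, -0.001]
contact_force: [7.0, -1.0, 0.3]
opening: 0.0089
grip_force: 27.3
t: 6.32
tool_pos: [0.5565, -0.4037, 0.2653]
tool_rot: [-3.138, -0.134, -0.001]
contact_force: [6.6, -0.7, -0.7]
opening: 0.0088
grip_force: 27.3
```

```bash
python3 -m handwheel '[{"tx":0,"ty":0,"tz":0,"roll":0},{"tx":0,"ty":0,"tz":0,"roll":0},{"tx":0,"ty":0,"tz":0,"roll":0},{"tx":0,"ty":0,"tz":-20,"roll":0},{"tx":0,"ty":0,"tz":-30,"roll":0},{"tx":0,"ty":0,"tz":-30,"roll":0},{"tx":-30,"ty":0,"tz":-20,"roll":0},{"tx":-40,"ty":0,"tz":0,"roll":0},{"tx":-40,"ty":0,"tz":0,"roll":0},{"tx":-40,"ty":0,"tz":0,"roll":0},{"tx":0,"ty":0,"tz":0,"roll":0}]' 26 25
python3 - <<'E'
from h import *
shot('top','top1.png');shot('side','side1.png')
E
```

```text
t: 7.23
tool_pos: [0.4011, -0.4162, 0.366]
tool_rot: [-3.138, -0.125, 0.006]
contact_force: [1.0, -0.6, 1.5]
opening: 0.026
grip_force: 0.0
```

View pics/top1.png

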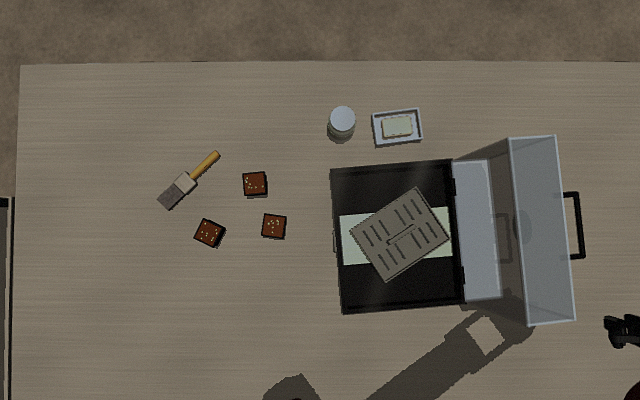

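View pics/side1.png

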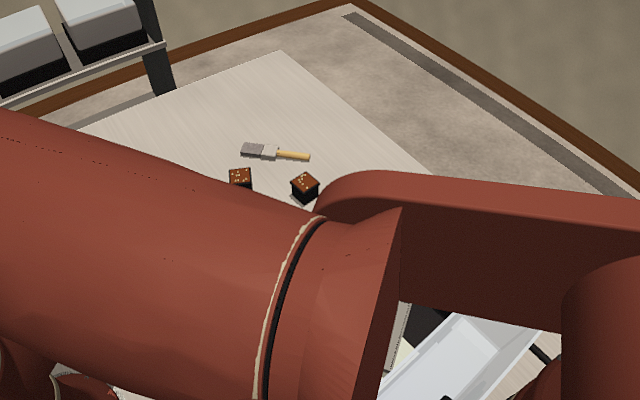

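The dome is open on its stop. In the top view the grip bar is at about (573,225) and the rack deck corners are at (415,187), (449,241), (386,282) and (350,234). The rack's handle runs from (388,241) to (413,226). The arm hides most of the side view.

```bash
cat >> h.py <<'E'
def rack(n='top',save=None):
    im,d=shot(n,save); C=cloud(n,d)
    Z=C[...,2]; m=((Z>.022)&(Z<.075)&(C[...,0]>.40)&(C[...,0]<.66)).astype(np.uint8)
    hsv=cv2.cvtColor(im,cv2.COLOR_RGB2HSV)
    m&=((hsv[...,2]>60)&(hsv[...,2]<170)).astype(np.uint8); m[:,:338]=0; m[:,452:]=0; m[:162]=0; m[308:]=0
    m=cv2.morphologyEx(m,cv2.MORPH_CLOSE,np.ones((5,5))); m=cv2.morphologyEx(m,cv2.MORPH_OPEN,np.ones((5,5)))
    return im,d,C,m
E
python3 - <<'E'
from h import *
im,d,C,m=rack()
c=max(cv2.findContours(m,0,2)[0],key=cv2.contourArea); b=cv2.minAreaRect(c); print(b)
P=onz('top',cv2.boxPoints(b),.046); print(P.round(4).tolist(),P.mean(0)); e=P-np.roll(P,1,0); print(np.linalg.norm(e,axis=1).round(3),np.arctan2(e[:,1],e[:,0]).round(3))
k=cv2.erode(m,np.ones((3,3)))>0; X=C[k]; 
A=np.c_[X[:,:2]-X[:,:2].mean(0),np.ones(len(X))]; s=np.linalg.lstsq(A,X[:,2],rcond=None)[0]; print('plane',s, 'corner z',[C[v,u,2].round(3) for u,v in((415,192),(444,240),(387,277),(355,234))])
h=(C[...,2]-(((C[...,:2]-X[:,:2].mean(0))@s[:2])+s[2])>.018)&(m>0); v,u=np.nonzero(h); print(h.sum(),u.min(),u.max(),v.min(),v.max())
H=C[h]; print('handle mean',H.mean(0),'len axis',np.linalg.svd(H[:,:2]-H[:,:2].mean(0))[2][0], H.min(0),H.max(0))
cv2.imwrite('pics/rk.png',cv2.resize(cv2.cvtColor(im[150:320,325:475],cv2.COLOR_RGB2BGR),None,fx=4,fy=3.5,interpolation=cv2.INTER_CUBIC))
p=onz('top',[[388,241],[413,226]],.068);print(p)
E
```

```text
((400.6153564453125, 233.92306518554688), (64.34522247314453, 79.8768310546875), 56.3099365234375)
[[0.5455, -0.0134, 0.046], [0.6463, -0.1656, 0.046], [0.5242, -0.2455, 0.046], [0.4245, -0.0937, 0.046]] [ 0.53512027 -0.12954727  0.046     ]
[0.145 0.182 0.146 0.182] [ 0.585 -0.986 -2.562  2.152]
plane [0.10056607 0.29671971 0.04436921] corner z [np.float64(0.04), np.float64(0.041), np.float64(0.042), np.float64(0.039)]
554 360 448 191 275
handle mean [ 0.52983341 -0.1818386   0.08296064] len axis [0.04432193 0.9990173 ] [ 0.4585642  -0.23752625  0.03418557] [0.60927918 0.05196649 1.09556122]
[[ 0.51963735 -0.09739137  0.068     ]
 [ 0.55282866 -0.15330367  0.068     ]]
```

View pics/rk.png

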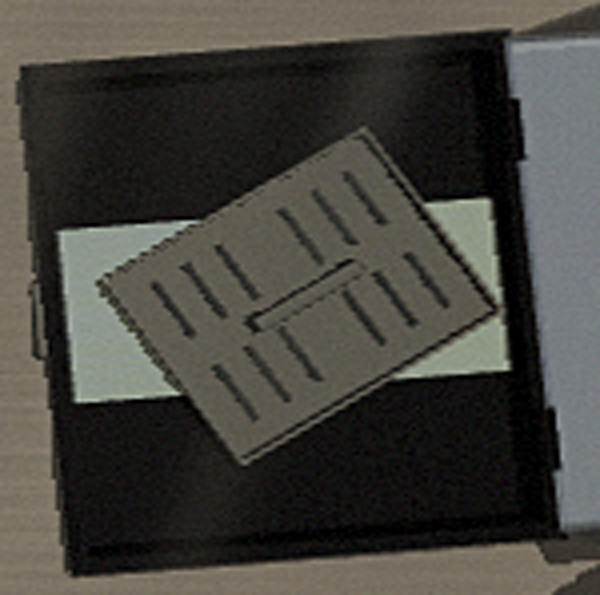

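```bash
python3 - <<'E'
from h import *
f=lambda L:np.array([[325+x/4,150+y/3.5] for x,y in L])
for L,z in(([(58,232),(490,198),(508,370),(75,402)],.014),([(22,66),(507,32),(556,535),(70,575)],.05),([(250,322),(360,268)],.066)):
    P=onz('top',f(L),z);print(P.round(3).tolist(),P.mean(0).round(4),[np.linalg.norm(P[i]-P[i-1]).round(3) for i in range(len(P))])
togo([.535,-.128,.20],-.986+np.pi/2*0)
E
```

```text
[[0.576, 0.008, 0.014], [0.598, -0.246, 0.014], [0.483, -0.255, 0.014], [0.462, -0.002, 0.014]] [ 0.5299 -0.1235  0.014 ] [np.float64(0.114), np.float64(0.255), np.float64(0.115), np.float64(0.254)]
[[0.683, 0.03, 0.05], [0.705, -0.247, 0.05], [0.38, -0.27, 0.05], [0.355, 0.003, 0.05]] [ 0.5306 -0.1212  0.05  ] [np.float64(0.329), np.float64(0.278), np.float64(0.326), np.float64(0.275)]
[[0.517, -0.097, 0.066], [0.552, -0.158, 0.066]] [ 0.5345 -0.1274  0.066 ] [np.float64(0.07), np.float64(0.07)]
t 7.38 pos [ 0.406  -0.4159  0.3661] yaw 0.084 go: now-frame [ 152.7 -275.9  166.3] roll 1.07 after-roll frame [-168.7 -266.5  166.3] op 0.0258 F [ 0.6 -0.4  0.3] grip 0.0
```

```bash
python3 -m handwheel '[{"tx":19.1,"ty":-34.5,"tz":0,"roll":0},{"tx":19.1,"ty":-34.5,"tz":0,"roll":0},{"tx":19.1,"ty":-34.5,"tz":0,"roll":0},{"tx":19.1,"ty":-34.5,"tz":0,"roll":0},{"tx":19.1,"ty":-34.5,"tz":0,"roll":0},{"tx":19.1,"ty":-34.5,"tz":0,"roll":0},{"tx":19.1,"ty":-34.5,"tz":0,"roll":0},{"tx":19.1,"ty":-34.5,"tz":0,"roll":0}]' 40 25 >/dev/null
python3 -m handwheel '[{"tx":0,"ty":0,"tz":0,"roll":0.119},{"tx":0,"ty":0,"tz":0,"roll":0.119},{"tx":0,"ty":0,"tz":0,"roll":0.119},{"tx":0,"ty":0,"tz":0,"roll":0.119},{"tx":0,"ty":0,"tz":0,"roll":0.119},{"tx":0,"ty":0,"tz":0,"roll":0.119},{"tx":0,"ty":0,"tz":0,"roll":0.119},{"tx":0,"ty":0,"tz":0,"roll":0.119},{"tx":0,"ty":0,"tz":0,"roll":0.119},{"tx":0,"ty":0,"tz":35,"roll":0},{"tx":0,"ty":0,"tz":35,"roll":0},{"tx":0,"ty":0,"tz":0,"roll":0}]' 
python3 - <<'E'
from h import *
a,_=shot('top');b,_=shot('side')
cv2.imwrite('pics/c2.png',cv2.cvtColor(np.vstack([a[100:,],b[100:]]),cv2.COLOR_RGB2BGR)[:600])
togo([.5348,-.1278,.048],-.986)
E
```

```text
t: 9.05
tool_pos: [0.5326, -0.1258, 0.2872]
tool_rot: [2.767, -1.484, -0.024]
contact_force: [-1.2, -0.5, -2.0]
opening: 0.0399
grip_force: 0.0
t 9.15 pos [ 0.5351 -0.1271  0.2949] yaw -0.985 go: now-frame [  1.3   0.  246.8] roll 0.001 after-roll frame [  1.3   0.  246.8] op 0.0399 F [0.9 0.6 1.1] grip 0.0
```

View pics/c2.png

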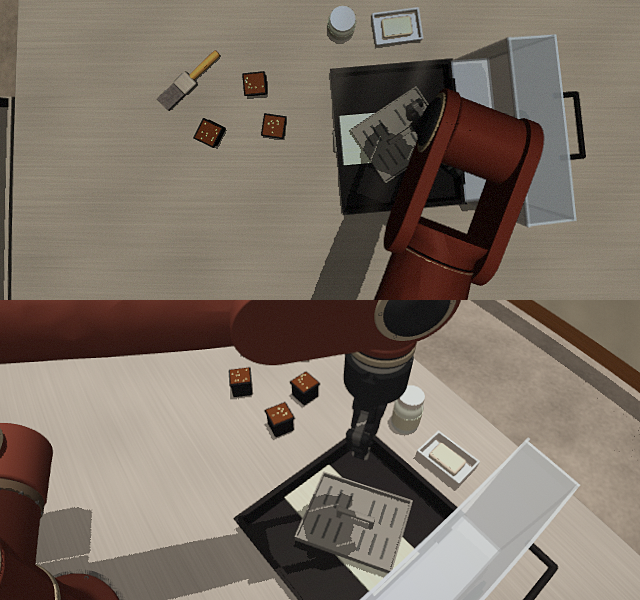

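```bash
python3 - <<'E'
from h import *
im,d=shot('top'); C=cloud('top',d)
for u,v in((440,220),(480,215),(500,235),(520,240),(530,260),(505,300),(490,350),(410,330),(440,345),(440,380),(400,300)): print((u,v),C[v,u].round(3))
im,d=shot('side'); C=cloud('side',d)
for u,v in((515,270),(575,300),(520,150),(540,160)): print('side',(u,v),C[v,u].round(3))
for u,v in((380,90),(375,110),(345,120),(345,145),(300,55),(400,60),(440,10)): print('side',(u,v),C[v,u].round(3))
print(ctrl.get_obs()['q'])
E
```

```text
(440, 220) [ 0.559 -0.073  0.61 ]
(480, 215) [ 0.565 -0.118  0.605]
(500, 235) [ 0.544 -0.136  0.612]
(520, 240) [ 0.538 -0.158  0.611]
(530, 260) [ 0.518 -0.166  0.616]
(505, 300) [ 0.474 -0.146  0.599]
(490, 350) [ 0.422 -0.126  0.606]
(410, 330) [ 0.445 -0.041  0.61 ]
(440, 345) [ 0.43  -0.072  0.612]
(440, 380) [ 0.396 -0.07   0.619]
(400, 300) [ 0.467 -0.04   0.553]
side (515, 270) [ 0.651 -0.289  0.318]
side (575, 300) [ 0.946 -0.362 -0.002]
side (520, 150) [ 2.096  0.345 -0.754]
side (540, 160) [ 2.129  0.235 -0.757]
side (380, 90) [ 0.485 -0.169  0.592]
side (375, 110) [ 0.481 -0.17   0.575]
side (345, 120) [ 0.459 -0.16   0.568]
side (345, 145) [ 0.459 -0.161  0.541]
side (300, 55) [ 0.479 -0.065  0.573]
side (400, 60) [ 0.497 -0.174  0.618]
side (440, 10) [ 2.412  1.307 -0.469]
[-3.69054161e-01 -1.55918305e-01  1.70217553e+00  1.60665303e-05
  1.59229524e+00  2.18713907e+00]
```

```bash
python3 -m handwheel '[{"tx":0,"ty":0,"tz":35,"roll":0},{"tx":0,"ty":0,"tz":35,"roll":0},{"tx":0,"ty":0,"tz":35,"roll":0},{"tx":0,"ty":0,"tz":35,"roll":0},{"tx":0,"ty":0,"tz":35,"roll":0},{"tx":0,"ty":0,"tz":30,"roll":0},{"tx":0,"ty":0,"tz":20,"roll":0},{"tx":0,"ty":0,"tz":14,"roll":0},{"tx":0,"ty":0,"tz":7,"roll":0},{"tx":0,"ty":0,"tz":0,"roll":0}]' 
python3 -m handwheel '[{"tx":0,"ty":0,"tz":0,"roll":0},{"tx":0,"ty":0,"tz":0,"roll":0},{"tx":0,"ty":0,"tz":0,"roll":0},{"tx":0,"ty":0,"tz":0,"roll":0},{"tx":0,"ty":0,"tz":0,"roll":0}]' 0 40
python3 - <<'E'
from h import *
togo([.530,-.122,.048],.085)
E
```

```text
t: 10.08
tool_pos: [0.5363, -0.1282, 0.051]
tool_rot: [-2.767, 1.487, -0.001]
contact_force: [0.6, -0.0, 0.0]
opening: 0.04
grip_force: 0.0
t: 10.5
tool_pos: [0.5368, -0.1289, 0.053]
tool_rot: [2.767, -1.487, 0.006]
contact_force: [-1.9, -1.3, 6.8]
opening: 0.0091
grip_force: 42.4
t 10.5 pos [ 0.5368 -0.1289  0.053 ] yaw -0.986 go: now-frame [-9.5  1.9  4.9] roll -1.071 after-roll frame [-6.2 -7.5  4.9] op 0.0091 F [-1.9 -1.3  6.8] grip 42.4
```

```bash
python3 -m handwheel '[{"tx":0,"ty":0,"tz":0,"roll":-0.08},{"tx":0,"ty":0,"tz":0,"roll":-0.08},{"tx":0,"ty":0,"tz":0,"roll":-0.08},{"tx":0,"ty":0,"tz":0,"roll":-0.08},{"tx":0,"ty":0,"tz":0,"roll":-0.08},{"tx":0,"ty":0,"tz":0,"roll":-0.08},{"tx":0,"ty":0,"tz":0,"roll":-0.08},{"tx":0,"ty":0,"tz":0,"roll":0}]'
python3 -m handwheel '[{"tx":0,"ty":0,"tz":0,"roll":-0.08},{"tx":0,"ty":0,"tz":0,"roll":-0.08},{"tx":0,"ty":0,"tz":0,"roll":-0.08},{"tx":0,"ty":0,"tz":0,"roll":-0.08},{"tx":0,"ty":0,"tz":0,"roll":-0.08},{"tx":0,"ty":0,"tz":0,"roll":-0.08},{"tx":0,"ty":0,"tz":0,"roll":-0.03},{"tx":-3,"ty":-3.5,"tz":0,"roll":0},{"tx":-3,"ty":-3.5,"tz":0,"roll":0},{"tx":0,"ty":0,"tz":0,"roll":0},{"tx":0,"ty":0,"tz":0,"roll":0}]'
python3 - <<'E'
from h import *
togo([.530,-.122,.048],.085)
E
```

```text
t: 11.17
tool_pos: [0.5374, -0.1286, 0.053]
tool_rot: [3.071, -0.662, 0.008]
contact_force: [0.5, 0.1, 5.3]
opening: 0.009
grip_force: 42.2
t: 12.08
tool_pos: [0.5282, -0.1211, 0.0501]
tool_rot: [-3.138, -0.131, 0.001]
contact_force: [-0.7, 0.4, -4.7]
opening: 0.0087
grip_force: 41.0
t 12.08 pos [ 0.5282 -0.1211  0.0501] yaw 0.084 go: now-frame [1.7 1.1 2.1] roll -0.001 after-roll frame [1.7 1.1 2.1] op 0.0087 F [-0.7  0.4 -4.7] grip 41.0
```

```bash
python3 -m handwheel '[{"tx":1.5,"ty":1,"tz":2,"roll":0},{"tx":0,"ty":0,"tz":2,"roll":0},{"tx":0,"ty":0,"tz":2,"roll":0},{"tx":0,"ty":0,"tz":2,"roll":0},{"tx":0,"ty":0,"tz":0,"roll":0},{"tx":0,"ty":0,"tz":0,"roll":0}]'
python3 -m handwheel '[{"tx":0,"ty":0,"tz":1.5,"roll":0},{"tx":0,"ty":0,"tz":0,"roll":0},{"tx":0,"ty":0,"tz":0,"roll":0}]'
```

```text
t: 12.58
tool_pos: [0.5309, -0.1231, 0.0449]
tool_rot: [3.138, 0.131, -0.001]
contact_force: [-8.2, -0.1, 10.2]
opening: 0.009
grip_force: 43.0
t: 12.83
tool_pos: [0.531, -0.1232, 0.0449]
tool_rot: [3.138, 0.131, -0.002]
contact_force: [-12.6, 1.2, 19.5]
opening: 0.0088
grip_force: 44.2
```

```bash
python3 -m handwheel '[{"tx":0,"ty":0,"tz":-1.5,"roll":0},{"tx":0,"ty":0,"tz":0,"roll":0},{"tx":0,"ty":0,"tz":0,"roll":0},{"tx":0,"ty":0,"tz":0,"roll":0},{"tx":0,"ty":0,"tz":-15,"roll":0},{"tx":0,"ty":0,"tz":-35,"roll":0},{"tx":0,"ty":0,"tz":-35,"roll":0},{"tx":0,"ty":0,"tz":-35,"roll":0},{"tx":0,"ty":0,"tz":-35,"roll":0}]' 32
python3 -m handwheel '[{"tx":-12,"ty":-35,"tz":-5,"roll":0},{"tx":-12,"ty":-35,"tz":0,"roll":0},{"tx":-12,"ty":-35,"tz":0,"roll":0},{"tx":-12,"ty":-35,"tz":0,"roll":0},{"tx":-12,"ty":-35,"tz":0,"roll":0},{"tx":-12,"ty":-35,"tz":0,"roll":0},{"tx":-12,"ty":-35,"tz":0,"roll":0},{"tx":-12,"ty":-35,"tz":0,"roll":0},{"tx":0,"ty":0,"tz":0,"roll":0}]' 72
python3 - <<'E'
from h import *
im,d,C,m=rack(save='top3.png')
c=max(cv2.findContours(m,0,2)[0],key=cv2.contourArea); b=cv2.minAreaRect(c); print(b)
P=onz('top',cv2.boxPoints(b),.042); print(P.round(4).tolist(),P.mean(0)); e=P-np.roll(P,1,0); print(np.linalg.norm(e,axis=1).round(3),np.arctan2(e[:,1],e[:,0]).round(3))
cv2.imwrite('pics/rk3.png',cv2.resize(cv2.cvtColor(im[150:320,325:475],cv2.COLOR_RGB2BGR),None,fx=4,fy=3.5,interpolation=cv2.INTER_CUBIC))
for u,v in((365,190),(430,185),(440,280),(372,285)):print(np.median(C[v-3:v+4,u-3:u+4,2]).round(4))
for p in pots(im): print(p)
E
```

```text
t: 13.58
tool_pos: [0.5301, -0.1222, 0.1986]
tool_rot: [-3.138, -0.132, 0.001]
contact_force: [0.6, 0.1, 1.0]
opening: 0.0318
grip_force: 0.0
t: 14.33
tool_pos: [0.4089, 0.1531, 0.2022]
tool_rot: [-3.136, -0.143, 0.001]
contact_force: [0.3, -0.1, -0.0]
opening: 0.0721
grip_force: 0.0
((397.8763122558594, 235.66583251953125), (79.32646942138672, 63.60891342163086), 85.07289123535156)
[[0.6149, -0.0443, 0.042], [0.6273, -0.1895, 0.042], [0.4473, -0.203, 0.042], [0.4352, -0.0588, 0.042]] [ 0.53116322 -0.12387738  0.042     ]
[0.18  0.146 0.181 0.145] [ 0.081 -1.486 -3.067  1.654]
0.006
0.0052
0.0043
0.0056
([0.5385, 0.3093, 0.05], np.float64(-0.459), [0.044, 0.044], [208.0, 232.0])
([0.5541, 0.1597, 0.05], np.float64(-0.138), [0.045, 0.045], [273.0, 226.0])
([0.6509, 0.204, 0.05], np.float64(0.088), [0.046, 0.045], [254.0, 183.0])
```

View pics/rk3.png

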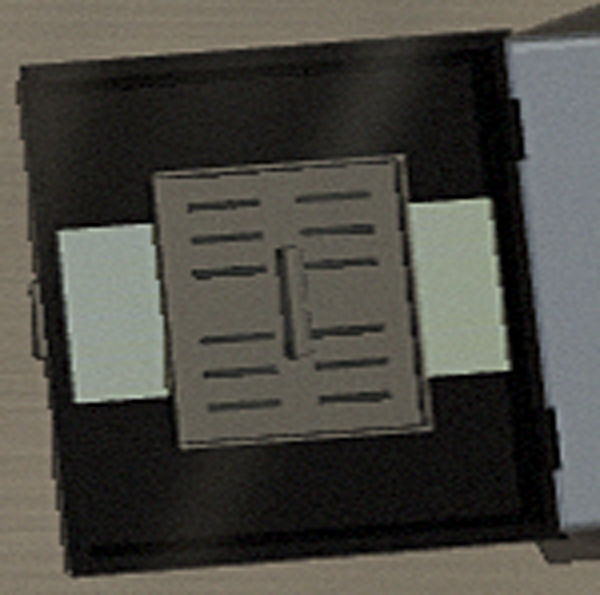

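The rack now lies along the tray's x, with corners at about (364,199), (426,194), (433,273) and (371,278), its ends over the plain floor. I'll check that the deck is level, then go on to the pots.

```bash
python3 - <<'E'
from h import *
im,d=shot('top');C=cloud('top',d)
for u,v in((372,210),(419,205),(425,267),(378,270)):print(np.median(C[v-3:v+4,u-3:u+4,2]).round(4))
togo([.554,.160,.020],1.433)
E
```

```text
0.0317
0.0321
0.0317
0.032
t 14.43 pos [0.4109 0.1495 0.2023] yaw 0.087 go: now-frame [143.5   1.9 182.4] roll -1.346 after-roll frame [ 30.1 140.3 182.4] op 0.072 F [ 0.6 -0.8 -1.1] grip 0.0
```

Deck is level at 32 mm, so all four feet are down.

```bash
python3 -m handwheel '[{"tx":0,"ty":0,"tz":0,"roll":-0.1224},{"tx":0,"ty":0,"tz":0,"roll":-0.1224},{"tx":0,"ty":0,"tz":0,"roll":-0.1224},{"tx":0,"ty":0,"tz":0,"roll":-0.1224},{"tx":0,"ty":0,"tz":0,"roll":-0.1224},{"tx":0,"ty":0,"tz":0,"roll":-0.1224},{"tx":0,"ty":0,"tz":0,"roll":-0.1224},{"tx":0,"ty":0,"tz":0,"roll":-0.1224},{"tx":0,"ty":0,"tz":0,"roll":-0.1224},{"tx":0,"ty":0,"tz":0,"roll":-0.1224},{"tx":0,"ty":0,"tz":0,"roll":-0.122}]' 75 40 >/dev/null
python3 -m handwheel '[{"tx":7.5,"ty":35,"tz":0,"roll":0},{"tx":7.5,"ty":35,"tz":0,"roll":0},{"tx":7.5,"ty":35,"tz":0,"roll":0},{"tx":7.5,"ty":35,"tz":0,"roll":0},{"tx":0,"ty":0,"tz":35,"roll":0},{"tx":0,"ty":0,"tz":35,"roll":0},{"tx":0,"ty":0,"tz":30,"roll":0},{"tx":0,"ty":0,"tz":0,"roll":0},{"tx":0,"ty":0,"tz":0,"roll":0}]' 
python3 - <<'E'
from h import *
togo([.554,.160,.020],1.433)
E
```

```text
t: 16.1
tool_pos: [0.5531, 0.1569, 0.1003]
tool_rot: [-2.373, -2.055, 0.007]
contact_force: [-0.6, 1.1, 1.5]
opening: 0.0747
grip_force: 0.0
t 16.1 pos [0.5531 0.1569 0.1003] yaw 1.428 go: now-frame [ 3.4  0.8 80.3] roll -0.005 after-roll frame [ 3.4  0.8 80.3] op 0.0747 F [-0.6  1.1  1.5] grip 0.0
```

```bash
python3 -m handwheel '[{"tx":2.5,"ty":0.5,"tz":25,"roll":0},{"tx":0,"ty":0,"tz":25,"roll":0},{"tx":0,"ty":0,"tz":20,"roll":0},{"tx":0,"ty":0,"tz":10,"roll":0},{"tx":0,"ty":0,"tz":0,"roll":0}]' 
python3 -m handwheel '[{"tx":0,"ty":0,"tz":0,"roll":0},{"tx":0,"ty":0,"tz":0,"roll":0},{"tx":0,"ty":0,"tz":0,"roll":0},{"tx":0,"ty":0,"tz":0,"roll":0},{"tx":0,"ty":0,"tz":0,"roll":0}]' 30 35
python3 -m handwheel '[{"tx":0,"ty":0,"tz":-20,"roll":0},{"tx":0,"ty":0,"tz":-35,"roll":0},{"tx":0,"ty":0,"tz":-35,"roll":0},{"tx":0,"ty":0,"tz":-30,"roll":0},{"tx":0,"ty":0,"tz":0,"roll":0},{"tx":0,"ty":0,"tz":0,"roll":0}]' 
python3 - <<'E'
from h import *
y=.081;Rm=np.array([[np.cos(y),-np.sin(y)],[np.sin(y),np.cos(y)]]);c=np.array([.531,-.124])
for s in((50,-38),(-50,-38),(50,38),(-50,38)): print(s,(c+Rm@np.array(s)/1000).round(4))
togo([*(c+Rm@np.array([50,-38])/1000),.055],1.652)
E
```

```text
t: 16.52
tool_pos: [0.555, 0.1604, 0.0223]
tool_rot: [-2.373, -2.058, 0.002]
contact_force: [-0.5, -0.7, -0.2]
opening: 0.0751
grip_force: 0.0
t: 16.93
tool_pos: [0.5571, 0.1613, 0.0253]
tool_rot: [2.37, 2.058, 0.006]
contact_force: [0.6, 0.0, 6.9]
opening: 0.0469
grip_force: 38.7
t: 17.43
tool_pos: [0.5568, 0.1613, 0.1458]
tool_rot: [2.37, 2.057, 0.008]
contact_force: [-0.2, -0.2, -2.1]
opening: 0.0472
grip_force: 37.9
(50, -38) [ 0.5839 -0.1578]
(-50, -38) [ 0.4842 -0.1659]
(50, 38) [ 0.5778 -0.0821]
(-50, 38) [ 0.4781 -0.0902]
t 17.43 pos [0.5568 0.1613 0.1458] yaw 1.43 go: now-frame [-312.3   71.2   90.6] roll -0.222 after-roll frame [-320.3    0.6   90.6] op 0.0472 F [-0.2 -0.2 -2.1] grip 37.9
```

```bash
python3 -m handwheel '[{"tx":0,"ty":0,"tz":0,"roll":-0.111},{"tx":0,"ty":0,"tz":0,"roll":-0.111},{"tx":-32,"ty":0,"tz":0,"roll":0},{"tx":-36,"ty":0,"tz":0,"roll":0},{"tx":-36,"ty":0,"tz":0,"roll":0},{"tx":-36,"ty":0,"tz":0,"roll":0},{"tx":-36,"ty":0,"tz":0,"roll":0},{"tx":-36,"ty":0,"tz":0,"roll":0},{"tx":-36,"ty":0,"tz":0,"roll":0},{"tx":-36,"ty":0,"tz":0,"roll":0},{"tx":-36,"ty":0,"tz":0,"roll":0},{"tx":0,"ty":0,"tz":0,"roll":0}]' >/dev/null
python3 -m handwheel '[{"tx":0,"ty":0,"tz":30,"roll":0},{"tx":0,"ty":0,"tz":30,"roll":0},{"tx":0,"ty":0,"tz":15,"roll":0},{"tx":0,"ty":0,"tz":0,"roll":0},{"tx":0,"ty":0,"tz":0,"roll":0}]' 
python3 - <<'E'
from h import *
togo([.5839,-.1578,.0573],1.652)
E
```

```text
t: 18.85
tool_pos: [0.5789, -0.1569, 0.0648]
tool_rot: [-2.126, -2.306, 0.003]
contact_force: [0.3, -0.4, -1.0]
opening: 0.0473
grip_force: 37.7
t 18.85 pos [ 0.5789 -0.1569  0.0648] yaw 1.652 go: now-frame [-1.4  4.9  7.4] roll -0.0 after-roll frame [-1.4  4.9  7.4] op 0.0473 F [ 0.3 -0.4 -1. ] grip 37.7
```

```bash
python3 -m handwheel '[{"tx":0,"ty":2,"tz":2.5,"roll":0},{"tx":0,"ty":2,"tz":2.5,"roll":0},{"tx":0,"ty":0,"tz":2,"roll":0},{"tx":0,"ty":0,"tz":0,"roll":0},{"tx":0,"ty":0,"tz":0,"roll":0}]' 
```

```text
t: 19.27
tool_pos: [0.5852, -0.1577, 0.0611]
tool_rot: [2.129, 2.309, 0.0]
contact_force: [-1.0, -0.7, -1.6]
opening: 0.0473
grip_force: 37.8
```

```bash
python3 -m handwheel '[{"tx":0,"ty":0,"tz":1.5,"roll":0},{"tx":0,"ty":0,"tz":1.5,"roll":0},{"tx":0,"ty":0,"tz":0,"roll":0},{"tx":0,"ty":0,"tz":0,"roll":0}]';  python3 -m handwheel '[{"tx":0,"ty":0,"tz":1,"roll":0},{"tx":0,"ty":0,"tz":0,"roll":0},{"tx":0,"ty":0,"tz":0,"roll":0}]' 
```

```text
t: 19.6
tool_pos: [0.5848, -0.1576, 0.0575]
tool_rot: [-2.13, -2.309, 0.0]
contact_force: [-0.5, 0.0, -1.8]
opening: 0.0472
grip_force: 37.8
t: 19.85
tool_pos: [0.5849, -0.1577, 0.0574]
tool_rot: [-2.13, -2.31, 0.0]
contact_force: [-3.0, 0.4, 5.7]
opening: 0.0474
grip_force: 38.6
```

```bash
python3 -m handwheel '[{"tx":0,"ty":0,"tz":0,"roll":0},{"tx":0,"ty":0,"tz":0,"roll":0},{"tx":0,"ty":0,"tz":0,"roll":0},{"tx":0,"ty":0,"tz":-20,"roll":0},{"tx":0,"ty":0,"tz":-35,"roll":0},{"tx":0,"ty":0,"tz":-35,"roll":0},{"tx":30,"ty":0,"tz":-10,"roll":0},{"tx":35,"ty":0,"tz":0,"roll":0},{"tx":35,"ty":0,"tz":0,"roll":0},{"tx":35,"ty":0,"tz":0,"roll":0},{"tx":0,"ty":0,"tz":0,"roll":0}]' 60
python3 - <<'E'
from h import *
im,d=shot('top','top4.png')
for p in pots(im): print(p, [ (q) for q in pots(im,.082) if q[3]==p[3]][0][:2])
togo([.651,.204,.10],1.659)
E
```

```text
t: 20.77
tool_pos: [0.5732, -0.0181, 0.1563]
tool_rot: [-2.123, -2.314, -0.003]
contact_force: [0.1, -0.7, 0.3]
opening: 0.0602
grip_force: 0.0
([0.539, 0.3091, 0.05], np.float64(-0.459), [0.045, 0.044], [208.0, 232.0]) ([0.5394, 0.3012, 0.082], np.float64(-0.459))
([0.6509, 0.204, 0.05], np.float64(0.074), [0.046, 0.045], [254.0, 183.0]) ([0.6479, 0.1993, 0.082], np.float64(0.074))
t 20.82 pos [ 0.5736 -0.0205  0.1563] yaw 1.656 go: now-frame [217.1  96.2  56.3] roll -0.003 after-roll frame [216.8  96.9  56.3] op 0.0603 F [ 0.2 -0.1  0.1] grip 0.0
```

```bash
python3 -m handwheel '[{"tx":36.2,"ty":16.1,"tz":0,"roll":0},{"tx":36.2,"ty":16.1,"tz":0,"roll":0},{"tx":36.2,"ty":16.1,"tz":0,"roll":0},{"tx":36.2,"ty":16.1,"tz":0,"roll":0},{"tx":36.2,"ty":16.1,"tz":0,"roll":0},{"tx":36.2,"ty":16.1,"tz":0,"roll":0},{"tx":0,"ty":0,"tz":30,"roll":0},{"tx":0,"ty":0,"tz":26,"roll":0},{"tx":0,"ty":0,"tz":0,"roll":0},{"tx":0,"ty":0,"tz":0,"roll":0}]' 75
python3 - <<'E'
from h import *
togo([.651,.204,.020],1.659)
E
```

```text
t: 21.65
tool_pos: [0.6514, 0.2, 0.0979]
tool_rot: [-2.129, -2.307, 0.007]
contact_force: [0.2, -0.1, 0.3]
opening: 0.0751
grip_force: 0.0
t 21.65 pos [0.6514 0.2    0.0979] yaw 1.651 go: now-frame [ 4.1  0.3 77.9] roll -0.008 after-roll frame [ 4.1  0.3 77.9] op 0.0751 F [ 0.2 -0.1  0.3] grip 0.0
```

```bash
python3 -m handwheel '[{"tx":3,"ty":0,"tz":25,"roll":0},{"tx":0,"ty":0,"tz":25,"roll":0},{"tx":0,"ty":0,"tz":18,"roll":0},{"tx":0,"ty":0,"tz":9,"roll":0},{"tx":0,"ty":0,"tz":0,"roll":0}]' 
python3 -m handwheel '[{"tx":0,"ty":0,"tz":0,"roll":0},{"tx":0,"ty":0,"tz":0,"roll":0},{"tx":0,"ty":0,"tz":0,"roll":0},{"tx":0,"ty":0,"tz":0,"roll":0},{"tx":0,"ty":0,"tz":0,"roll":0}]' 30 35
python3 -m handwheel '[{"tx":0,"ty":0,"tz":-20,"roll":0},{"tx":0,"ty":0,"tz":-35,"roll":0},{"tx":0,"ty":0,"tz":-35,"roll":0},{"tx":0,"ty":0,"tz":-30,"roll":0},{"tx":0,"ty":0,"tz":0,"roll":0},{"tx":0,"ty":0,"tz":0,"roll":0}]' 
python3 - <<'E'
from h import *
togo([.4842,-.1659,.07],1.652)
E
```

```text
t: 22.07
tool_pos: [0.6519, 0.2031, 0.0225]
tool_rot: [-2.13, -2.307, 0.003]
contact_force: [-0.7, 0.9, -0.2]
opening: 0.0749
grip_force: 0.0
t: 22.48
tool_pos: [0.6544, 0.2045, 0.0264]
tool_rot: [2.128, 2.307, 0.005]
contact_force: [-0.1, -1.3, 6.7]
opening: 0.0471
grip_force: 39.1
t: 22.98
tool_pos: [0.6542, 0.2047, 0.1473]
tool_rot: [2.127, 2.307, 0.008]
contact_force: [-1.0, -0.0, -1.5]
opening: 0.0475
grip_force: 38.4
t 22.98 pos [0.6542 0.2047 0.1473] yaw 1.652 go: now-frame [-355.7 -199.9   75.7] roll -0.0 after-roll frame [-355.7 -200.    75.7] op 0.0475 F [-1.  -0.  -1.5] grip 38.4
```

```bash
python3 -m handwheel '[{"tx":-32.3,"ty":-18.2,"tz":0,"roll":0},{"tx":-32.3,"ty":-18.2,"tz":0,"roll":0},{"tx":-32.3,"ty":-18.2,"tz":0,"roll":0},{"tx":-32.3,"ty":-18.2,"tz":0,"roll":0},{"tx":-32.3,"ty":-18.2,"tz":0,"roll":0},{"tx":-32.3,"ty":-18.2,"tz":0,"roll":0},{"tx":-32.3,"ty":-18.2,"tz":0,"roll":0},{"tx":-32.3,"ty":-18.2,"tz":0,"roll":0},{"tx":-32.3,"ty":-18.2,"tz":0,"roll":0},{"tx":-32.3,"ty":-18.2,"tz":0,"roll":0},{"tx":-32.3,"ty":-18.2,"tz":0,"roll":0},{"tx":0,"ty":0,"tz":0,"roll":0}]' >/dev/null
python3 -m handwheel '[{"tx":0,"ty":0,"tz":30,"roll":0},{"tx":0,"ty":0,"tz":30,"roll":0},{"tx":0,"ty":0,"tz":15,"roll":0},{"tx":0,"ty":0,"tz":0,"roll":0},{"tx":0,"ty":0,"tz":0,"roll":0}]' 
python3 - <<'E'
from h import *
togo([.4842,-.1659,.0584],1.652)
E
```

```text
t: 24.4
tool_pos: [0.48, -0.1649, 0.0662]
tool_rot: [-2.126, -2.306, 0.002]
contact_force: [-0.7, -0.1, -0.9]
opening: 0.0472
grip_force: 38.3
t 24.4 pos [ 0.48   -0.1649  0.0662] yaw 1.652 go: now-frame [-1.3  4.1  7.8] roll -0.0 after-roll frame [-1.3  4.1  7.8] op 0.0472 F [-0.7 -0.1 -0.9] grip 38.3
```

```bash
python3 -m handwheel '[{"tx":0,"ty":2,"tz":2.5,"roll":0},{"tx":0,"ty":2,"tz":2.5,"roll":0},{"tx":0,"ty":0,"tz":2,"roll":0},{"tx":0,"ty":0,"tz":1.5,"roll":0},{"tx":0,"ty":0,"tz":0,"roll":0},{"tx":0,"ty":0,"tz":0,"roll":0}]' 
python3 -m handwheel '[{"tx":0,"ty":0,"tz":1.2,"roll":0},{"tx":0,"ty":0,"tz":0,"roll":0},{"tx":0,"ty":0,"tz":0,"roll":0}]' 
```

```text
t: 24.9
tool_pos: [0.4857, -0.1658, 0.0603]
tool_rot: [2.129, 2.309, 0.0]
contact_force: [0.1, -0.3, -0.7]
opening: 0.0474
grip_force: 38.3
t: 25.15
tool_pos: [0.4855, -0.1658, 0.0588]
tool_rot: [-2.13, -2.309, 0.0]
contact_force: [-0.0, 0.4, -1.1]
opening: 0.047
grip_force: 38.3
```

```bash
python3 -m handwheel '[{"tx":0,"ty":0,"tz":1,"roll":0},{"tx":0,"ty":0,"tz":0,"roll":0},{"tx":0,"ty":0,"tz":0,"roll":0}]' 
python3 -m handwheel '[{"tx":0,"ty":0,"tz":0,"roll":0},{"tx":0,"ty":0,"tz":0,"roll":0},{"tx":0,"ty":0,"tz":0,"roll":0},{"tx":0,"ty":0,"tz":-20,"roll":0},{"tx":0,"ty":0,"tz":-35,"roll":0},{"tx":0,"ty":0,"tz":-35,"roll":0},{"tx":30,"ty":0,"tz":-10,"roll":0},{"tx":35,"ty":0,"tz":0,"roll":0},{"tx":35,"ty":0,"tz":0,"roll":0},{"tx":35,"ty":0,"tz":0,"roll":0},{"tx":35,"ty":0,"tz":0,"roll":0},{"tx":35,"ty":0,"tz":0,"roll":0}]' 60
python3 -m handwheel '[{"tx":35,"ty":0,"tz":0,"roll":0},{"tx":35,"ty":0,"tz":0,"roll":0},{"tx":35,"ty":0,"tz":0,"roll":0},{"tx":35,"ty":0,"tz":0,"roll":0.1},{"tx":0,"ty":0,"tz":0,"roll":0.11},{"tx":0,"ty":0,"tz":0,"roll":0.11},{"tx":0,"ty":0,"tz":0,"roll":0.11},{"tx":0,"ty":0,"tz":0,"roll":0.11},{"tx":0,"ty":0,"tz":0,"roll":0}]' 78
python3 - <<'E'
from h import *
im,d=shot('top','top5.png')
for p in pots(im): print(p, [ (q) for q in pots(im,.082) if q[3]==p[3]][0][:2])
togo([.5388,.309,.10],1.112)
E
```

```text
t: 25.4
tool_pos: [0.4858, -0.1659, 0.0584]
tool_rot: [2.129, 2.309, -0.0]
contact_force: [-2.6, 1.3, 4.1]
opening: 0.0469
grip_force: 38.9
t: 26.4
tool_pos: [0.4686, 0.0401, 0.1578]
tool_rot: [2.13, 2.309, 0.001]
contact_force: [0.7, 0.7, -0.0]
opening: 0.06
grip_force: 0.0
t: 27.15
tool_pos: [0.4575, 0.1783, 0.1575]
tool_rot: [-2.67, -1.656, 0.0]
contact_force: [0.2, 0.2, 0.1]
opening: 0.0782
grip_force: 0.0
([0.4848, -0.1726, 0.05], np.float64(0.081), [0.048, 0.047], [420.0, 256.0]) ([0.4869, -0.1657, 0.082], np.float64(0.081))
([0.539, 0.3091, 0.05], np.float64(-0.459), [0.045, 0.044], [208.0, 232.0]) ([0.5394, 0.3012, 0.082], np.float64(-0.459))
([0.5872, -0.1669, 0.05], np.float64(0.089), [0.046, 0.046], [417.0, 211.0]) ([0.5861, -0.1602, 0.082], np.float64(0.089))
t 27.2 pos [0.4576 0.1782 0.1576] yaw 1.114 go: now-frame [153.3  15.2  57.6] roll 0.002 after-roll frame [153.3  14.9  57.6] op 0.0783 F [-0.3  0.4 -0.9] grip 0.0
```

View pics/top5.png

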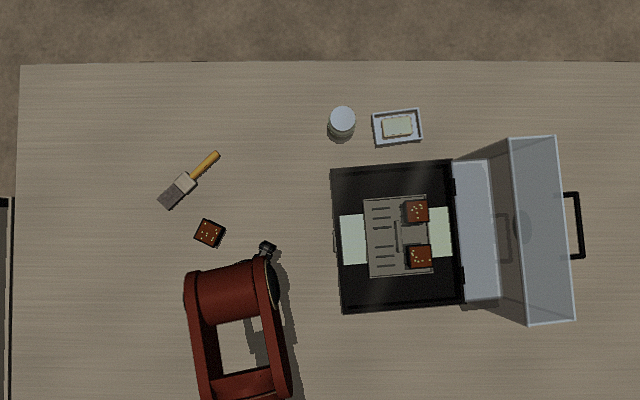

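Two pots stand on the deck at (417,211) and (420,256), inside the lip. The last one is still at (209,233), so I'll fetch it.

```bash
python3 -m handwheel '[{"tx":38.3,"ty":3.8,"tz":0,"roll":0},{"tx":38.3,"ty":3.8,"tz":0,"roll":0},{"tx":38.3,"ty":3.8,"tz":0,"roll":0},{"tx":38.3,"ty":3.8,"tz":0,"roll":0},{"tx":0,"ty":0,"tz":30,"roll":0},{"tx":0,"ty":0,"tz":28,"roll":0},{"tx":0,"ty":0,"tz":0,"roll":0},{"tx":0,"ty":0,"tz":0,"roll":0}]' 
python3 - <<'E'
from h import *
im,d=shot('top')
for p in pots(im): print(p)
togo([.5388,.309,.020],1.112)
E
```

```text
t: 27.87
tool_pos: [0.5375, 0.3079, 0.0975]
tool_rot: [-2.666, -1.66, 0.008]
contact_force: [0.2, 0.5, 0.6]
opening: 0.078
grip_force: 0.0
([0.4849, -0.1724, 0.05], np.float64(0.088), [0.047, 0.047], [420.0, 256.0])
([0.5369, 0.305, 0.05], np.float64(-0.459), [0.043, 0.033], [209.0, 233.0])
([0.587, -0.1668, 0.05], np.float64(0.098), [0.047, 0.046], [417.0, 211.0])
t 27.92 pos [0.539  0.3084 0.0998] yaw 1.113 go: now-frame [ 0.5 -0.4 79.8] roll 0.001 after-roll frame [ 0.5 -0.4 79.8] op 0.0776 F [-0.1  1.1  1.2] grip 0.0
```

```bash
python3 -m handwheel '[{"tx":0,"ty":0,"tz":25,"roll":0},{"tx":0,"ty":0,"tz":25,"roll":0},{"tx":0,"ty":0,"tz":18,"roll":0},{"tx":0,"ty":0,"tz":11,"roll":0},{"tx":0,"ty":0,"tz":0,"roll":0}]' 
python3 -m handwheel '[{"tx":0,"ty":0,"tz":0,"roll":0},{"tx":0,"ty":0,"tz":0,"roll":0},{"tx":0,"ty":0,"tz":0,"roll":0},{"tx":0,"ty":0,"tz":0,"roll":0},{"tx":0,"ty":0,"tz":0,"roll":0}]' 30 35
python3 -m handwheel '[{"tx":0,"ty":0,"tz":-20,"roll":0},{"tx":0,"ty":0,"tz":-35,"roll":0},{"tx":0,"ty":0,"tz":-35,"roll":0},{"tx":0,"ty":0,"tz":-30,"roll":0},{"tx":0,"ty":0,"tz":0,"roll":-0.108},{"tx":0,"ty":0,"tz":0,"roll":-0.108},{"tx":0,"ty":0,"tz":0,"roll":-0.108},{"tx":0,"ty":0,"tz":0,"roll":-0.108},{"tx":0,"ty":0,"tz":0,"roll":-0.108},{"tx":0,"ty":0,"tz":0,"roll":0},{"tx":0,"ty":0,"tz":0,"roll":0}]' 
python3 - <<'E'
from h import *
togo([.4781,-.0902,.07],1.652)
togo([.5778,-.0821,.07],1.652)
E
```

```text
t: 28.33
tool_pos: [0.5385, 0.308, 0.02]
tool_rot: [-2.668, -1.658, 0.003]
contact_force: [0.1, -0.6, -0.9]
opening: 0.0779
grip_force: 0.0
t: 28.75
tool_pos: [0.541, 0.3095, 0.0235]
tool_rot: [2.668, 1.658, 0.007]
contact_force: [0.6, -0.1, 6.6]
opening: 0.0476
grip_force: 38.6
t: 29.67
tool_pos: [0.5391, 0.3086, 0.1408]
tool_rot: [2.133, 2.307, -0.0]
contact_force: [-0.4, -0.1, 0.0]
opening: 0.0475
grip_force: 37.7
t 29.67 pos [0.5391 0.3086 0.1408] yaw 1.649 go: now-frame [-392.8  -92.    70.9] roll -0.003 after-roll frame [-392.6  -93.1   70.9] op 0.0475 F [-0.4 -0.1  0. ] grip 37.7
t 29.67 pos [0.5391 0.3086 0.1408] yaw 1.649 go: now-frame [-392.6    8.    70.8] roll -0.003 after-roll frame [-392.6    6.9   70.8] op 0.0475 F [-0.4 -0.1  0. ] grip 37.7
```

```bash
python3 -m handwheel '[{"tx":-35.7,"ty":1,"tz":0,"roll":0},{"tx":-35.7,"ty":1,"tz":0,"roll":0},{"tx":-35.7,"ty":1,"tz":0,"roll":0},{"tx":-35.7,"ty":1,"tz":0,"roll":0},{"tx":-35.7,"ty":1,"tz":0,"roll":0},{"tx":-35.7,"ty":1,"tz":0,"roll":0},{"tx":-35.7,"ty":1,"tz":0,"roll":0},{"tx":-35.7,"ty":1,"tz":0,"roll":0},{"tx":-35.7,"ty":0,"tz":0,"roll":0},{"tx":-35.7,"ty":0,"tz":0,"roll":0},{"tx":-35.7,"ty":0,"tz":0,"roll":0},{"tx":0,"ty":0,"tz":0,"roll":0}]' >/dev/null
python3 -m handwheel '[{"tx":0,"ty":0,"tz":30,"roll":0},{"tx":0,"ty":0,"tz":25,"roll":0},{"tx":0,"ty":0,"tz":15,"roll":0},{"tx":0,"ty":0,"tz":0,"roll":0},{"tx":0,"ty":0,"tz":0,"roll":0}]' 
python3 - <<'E'
from h import *
togo([.5778,-.0821,.0555],1.652)
E
```

```text
t: 31.08
tool_pos: [0.5781, -0.0816, 0.0699]
tool_rot: [-2.13, -2.307, 0.002]
contact_force: [-0.1, -0.0, -0.7]
opening: 0.0472
grip_force: 37.7
t 31.08 pos [ 0.5781 -0.0816  0.0699] yaw 1.651 go: now-frame [-0.5 -0.3 14.4] roll -0.001 after-roll frame [-0.5 -0.3 14.4] op 0.0472 F [-0.1 -0.  -0.7] grip 37.7
```

```bash
python3 -m handwheel '[{"tx":0,"ty":0,"tz":4,"roll":0},{"tx":0,"ty":0,"tz":4,"roll":0},{"tx":0,"ty":0,"tz":3,"roll":0},{"tx":0,"ty":0,"tz":2,"roll":0},{"tx":0,"ty":0,"tz":0,"roll":0},{"tx":0,"ty":0,"tz":0,"roll":0}]' 
python3 -m handwheel '[{"tx":0,"ty":0,"tz":1,"roll":0},{"tx":0,"ty":0,"tz":0,"roll":0},{"tx":0,"ty":0,"tz":0,"roll":0}]'
python3 -m handwheel '[{"tx":0,"ty":0,"tz":1,"roll":0},{"tx":0,"ty":0,"tz":0,"roll":0},{"tx":0,"ty":0,"tz":0,"roll":0}]' 
```

```text
t: 31.58
tool_pos: [0.579, -0.0821, 0.0579]
tool_rot: [2.13, 2.309, 0.0]
contact_force: [-0.2, -0.3, -1.1]
opening: 0.0472
grip_force: 37.8
t: 31.83
tool_pos: [0.579, -0.0821, 0.0569]
tool_rot: [2.13, 2.309, 0.0]
contact_force: [0.2, -1.3, -0.5]
opening: 0.0474
grip_force: 37.8
t: 32.08
tool_pos: [0.5788, -0.0821, 0.0557]
tool_rot: [-2.13, -2.309, 0.0]
contact_force: [0.5, -0.7, -1.2]
opening: 0.0476
grip_force: 37.7
```

```bash
python3 -m handwheel '[{"tx":0,"ty":0,"tz":1,"roll":0},{"tx":0,"ty":0,"tz":0,"roll":0},{"tx":0,"ty":0,"tz":0,"roll":0}]' 
python3 -m handwheel '[{"tx":0,"ty":0,"tz":0,"roll":0},{"tx":0,"ty":0,"tz":0,"roll":0},{"tx":0,"ty":0,"tz":0,"roll":0},{"tx":0,"ty":0,"tz":-20,"roll":0},{"tx":0,"ty":0,"tz":-35,"roll":0},{"tx":0,"ty":0,"tz":-35,"roll":0},{"tx":30,"ty":0,"tz":-30,"roll":0.12},{"tx":35,"ty":0,"tz":-20,"roll":0.12},{"tx":35,"ty":0,"tz":-20,"roll":0.12},{"tx":30,"ty":0,"tz":-20,"roll":0.12},{"tx":30,"ty":0,"tz":-20,"roll":0.12},{"tx":30,"ty":0,"tz":-20,"roll":0.12}]' 60
python3 -m handwheel '[{"tx":-30,"ty":0,"tz":-20,"roll":0.12},{"tx":-30,"ty":0,"tz":-20,"roll":0.12},{"tx":-30,"ty":0,"tz":-20,"roll":0.12},{"tx":-30,"ty":0,"tz":-20,"roll":0.12},{"tx":0,"ty":0,"tz":0,"roll":0.12},{"tx":0,"ty":0,"tz":0,"roll":0.12},{"tx":0,"ty":0,"tz":0,"roll":0.12},{"tx":0,"ty":0,"tz":0,"roll":0}]' 30
python3 - <<'E'
from h import *
im,d=shot('top','top6.png')
for p in pots(im,.082): print(p)
togo([.555,-.404,.39],.085)
E
```

```text
t: 32.33
tool_pos: [0.5791, -0.0822, 0.0555]
tool_rot: [2.129, 2.309, -0.0]
contact_force: [-2.6, -1.1, 5.0]
opening: 0.0475
grip_force: 38.3
t: 33.33
tool_pos: [0.6181, 0.1012, 0.2753]
tool_rot: [2.81, 1.404, 0.001]
contact_force: [0.5, -1.1, 1.1]
opening: 0.06
grip_force: 0.0
t: 34.0
tool_pos: [0.5313, 0.018, 0.3543]
tool_rot: [3.138, 0.141, 0.001]
contact_force: [-0.8, 0.2, -0.4]
opening: 0.03
grip_force: 0.0
t 34.05 pos [0.5313 0.0181 0.3541] yaw 0.094 go: now-frame [-16.1 422.4 -35.9] roll 0.009 after-roll frame [-12.2 422.6 -35.9] op 0.0297 F [0.2 0.1 0.7] grip 0.0
```

View pics/top6.png

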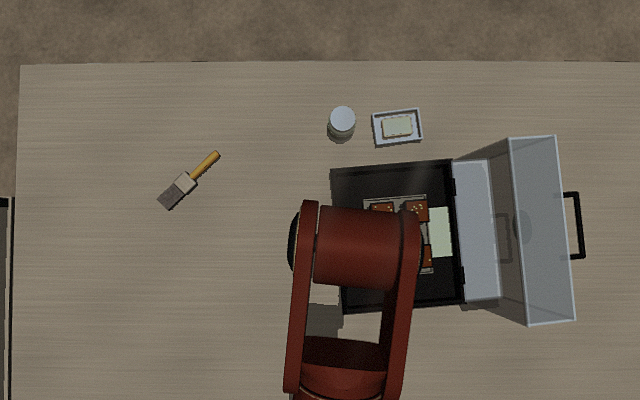

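The arm covers most of the rack, though pots are visible at (382,207), (417,211) and (427,257). Once the arm is over the open dome I'll check all three.

```bash
python3 -m handwheel '[{"tx":-12,"ty":0,"tz":-36,"roll":0.008},{"tx":0,"ty":38.4,"tz":0,"roll":0},{"tx":0,"ty":38.4,"tz":0,"roll":0},{"tx":0,"ty":38.4,"tz":0,"roll":0},{"tx":0,"ty":38.4,"tz":0,"roll":0},{"tx":0,"ty":38.4,"tz":0,"roll":0},{"tx":0,"ty":38.4,"tz":0,"roll":0},{"tx":0,"ty":38.4,"tz":0,"roll":0},{"tx":0,"ty":38.4,"tz":0,"roll":0},{"tx":0,"ty":38.4,"tz":0,"roll":0},{"tx":0,"ty":38.4,"tz":0,"roll":0},{"tx":0,"ty":38.4,"tz":0,"roll":0}]' 30
python3 -m handwheel '[{"tx":0,"ty":0,"tz":0,"roll":0},{"tx":0,"ty":0,"tz":0,"roll":0}]' >/dev/null
python3 - <<'E'
from h import *
im,d=shot('top')
y=-.081;Rm=np.array([[np.cos(y),-np.sin(y)],[np.sin(y),np.cos(y)]]);c=np.array([.531,-.124])
for p in pots(im,.082): print(p, 'rack mm',(Rm@(np.array(p[0][:2])-c)*1000).round(1))
b,_=shot('side'); cv2.imwrite('pics/c7.png',cv2.cvtColor(np.vstack([im[100:],b[100:]]),cv2.COLOR_RGB2BGR))
togo([.5565,-.4037,.2653],.085)
E
```

```text
t: 35.05
tool_pos: [0.5548, -0.4058, 0.3896]
tool_rot: [-3.138, -0.137, 0.001]
contact_force: [0.9, -0.3, -0.1]
opening: 0.0297
grip_force: 0.0
([0.4869, -0.1657, 0.082], np.float64(0.088), [0.046, 0.045], [420.0, 256.0]) rack mm [-47.3 -38. ]
([0.5802, -0.0835, 0.082], np.float64(0.065), [0.046, 0.045], [382.0, 214.0]) rack mm [52.3 36.4]
([0.5862, -0.16, 0.082], np.float64(0.089), [0.045, 0.044], [417.0, 211.0]) rack mm [ 52.1 -40.3]
t 35.32 pos [ 0.5549 -0.4034  0.3898] yaw 0.086 go: now-frame [  1.6   0.6 124.5] roll 0.001 after-roll frame [  1.6   0.6 124.5] op 0.0299 F [0.  0.5 0.9] grip 0.0
```

View pics/c7.png

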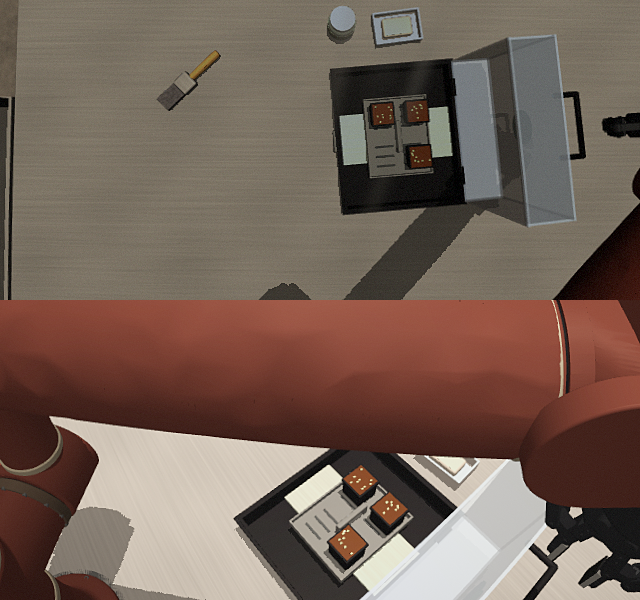

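All three pots are upright on the deck at rack (-47,-38), (52,36) and (52,-40) mm, inside the lip. The grip bar is at about (580,225) in full-frame pixels. I'll check the bar's position, then descend.

```bash
python3 - <<'E'
from h import *
im,d=shot('top'); C=cloud('top',d)
m=(im.max(2)<50)&(C[...,2]>.2)&(C[...,2]<.33); m[:,:566]=0; m[:,592:]=0; m[:185]=0; m[270:]=0
X=C[m]; print(len(X),np.median(X,0),X.min(0),X.max(0))
for v in(205,225,245):
    w=[u for u in range(565,595) if im[v,u].max()<50]; print(v,w[0],w[-1],onz('top',[[np.mean(w),v]],.287).round(4))
E
```

```text
467 [ 0.55224542 -0.40190713  0.28791993] [ 0.49450077 -0.41415285  0.28162485] [ 0.61432025 -0.37186295  0.31343593]
205 574 579 [[ 0.5893 -0.4002  0.287 ]]
225 577 582 [[ 0.554  -0.4046  0.287 ]]
245 579 584 [[ 0.5188 -0.4073  0.287 ]]
```

```bash
python3 -m handwheel '[{"tx":0,"ty":0,"tz":30,"roll":0},{"tx":0,"ty":0,"tz":30,"roll":0},{"tx":0,"ty":0,"tz":30,"roll":0},{"tx":0,"ty":0,"tz":20,"roll":0},{"tx":0,"ty":0,"tz":14,"roll":0},{"tx":0,"ty":0,"tz":0,"roll":0},{"tx":0,"ty":0,"tz":0,"roll":0}]' 
python3 -m handwheel '[{"tx":0,"ty":0,"tz":0,"roll":0},{"tx":0,"ty":0,"tz":0,"roll":0},{"tx":0,"ty":0,"tz":0,"roll":0},{"tx":0,"ty":0,"tz":0,"roll":0},{"tx":0,"ty":0,"tz":0,"roll":0}]' 0 25
python3 - <<'E'
from h import *
togo([.5565,-.4037,.2653],.085)
a0=np.arctan2(.13,.245); r=np.hypot(.13,.245)
th=np.linspace(1.65,0,34); P=1000*r*np.c_[-np.cos(a0+th),-np.sin(a0+th)]
print([tuple(x) for x in np.diff(P,axis=0).round(1).tolist()])
E
```

```text
t: 35.95
tool_pos: [0.5557, -0.4029, 0.2704]
tool_rot: [3.135, 0.136, 0.005]
contact_force: [-1.2, -0.1, 7.1]
opening: 0.0301
grip_force: 2.6
t: 36.37
tool_pos: [0.5556, -0.4044, 0.2677]
tool_rot: [3.136, 0.132, 0.004]
contact_force: [3.4, -3.4, 4.6]
opening: 0.0091
grip_force: 24.5
t 36.37 pos [ 0.5556 -0.4044  0.2677] yaw 0.084 go: now-frame [ 0.9 -0.6  2.4] roll -0.001 after-roll frame [ 0.9 -0.6  2.4] op 0.0091 F [ 3.4 -3.4  4.6] grip 24.5
[(-11.9, -7.2), (-12.2, -6.6), (-12.5, -5.9), (-12.8, -5.3), (-13.1, -4.7), (-13.3, -4.0), (-13.5, -3.3), (-13.6, -2.6), (-13.7, -2.0), (-13.8, -1.3), (-13.9, -0.6), (-13.9, 0.1), (-13.8, 0.8), (-13.8, 1.5), (-13.7, 2.2), (-13.6, 2.9), (-13.4, 3.5), (-13.2, 4.2), (-13.0, 4.9), (-12.7, 5.5), (-12.4, 6.1), (-12.1, 6.7), (-11.8, 7.3), (-11.4, 7.9), (-11.0, 8.5), (-10.5, 9.0), (-10.1, 9.5), (-9.6, 10.0), (-9.1, 10.5), (-8.5, 10.9), (-8.0, 11.3), (-7.4, 11.7), (-6.8, 12.1)]
```

```bash
python3 -m handwheel '[{"tx":0,"ty":-11.9,"tz":-7.2,"roll":0},{"tx":0,"ty":-12.2,"tz":-6.6,"roll":0},{"tx":0,"ty":-12.5,"tz":-5.9,"roll":0},{"tx":0,"ty":-12.8,"tz":-5.3,"roll":0},{"tx":0,"ty":-13.1,"tz":-4.7,"roll":0},{"tx":0,"ty":-13.3,"tz":-4,"roll":0},{"tx":0,"ty":-13.5,"tz":-3.3,"roll":0},{"tx":0,"ty":-13.6,"tz":-2.6,"roll":0},{"tx":0,"ty":-13.7,"tz":-2,"roll":0},{"tx":0,"ty":-13.8,"tz":-1.3,"roll":0},{"tx":0,"ty":-13.9,"tz":-0.6,"roll":0}]'
python3 -m handwheel '[{"tx":0,"ty":-13.9,"tz":0.1,"roll":0},{"tx":0,"ty":-13.8,"tz":0.8,"roll":0},{"tx":0,"ty":-13.8,"tz":1.5,"roll":0},{"tx":0,"ty":-13.7,"tz":2.2,"roll":0},{"tx":0,"ty":-13.6,"tz":2.9,"roll":0},{"tx":0,"ty":-13.4,"tz":3.5,"roll":0},{"tx":0,"ty":-13.2,"tz":4.2,"roll":0},{"tx":0,"ty":-13,"tz":4.9,"roll":0},{"tx":0,"ty":-12.7,"tz":5.5,"roll":0},{"tx":0,"ty":-12.4,"tz":6.1,"roll":0},{"tx":0,"ty":-12.1,"tz":6.7,"roll":0},{"tx":0,"ty":0,"tz":0,"roll":0}]'
```

```text
t: 37.28
tool_pos: [0.5428, -0.258, 0.3091]
tool_rot: [-3.137, -0.133, -0.0]
contact_force: [5.3, 0.4, 1.6]
opening: 0.0086
grip_force: 25.6
t: 38.28
tool_pos: [0.5297, -0.1113, 0.2688]
tool_rot: [-3.134, -0.136, 0.003]
contact_force: [6.2, 1.5, 0.4]
opening: 0.0087
grip_force: 25.0
```

```bash
python3 -m handwheel '[{"tx":0,"ty":-5.9,"tz":3.6,"roll":0},{"tx":0,"ty":-5.9,"tz":3.7,"roll":0},{"tx":0,"ty":-5.7,"tz":3.9,"roll":0},{"tx":0,"ty":-5.7,"tz":4,"roll":0},{"tx":0,"ty":-5.5,"tz":4.2,"roll":0},{"tx":0,"ty":-5.5,"tz":4.3,"roll":0},{"tx":0,"ty":-5.3,"tz":4.4,"roll":0},{"tx":0,"ty":-5.2,"tz":4.6,"roll":0},{"tx":0,"ty":-5.1,"tz":4.7,"roll":0},{"tx":0,"ty":-5,"tz":4.8,"roll":0},{"tx":0,"ty":-4.8,"tz":5,"roll":0},{"tx":0,"ty":-4.8,"tz":5,"roll":0}]'
python3 -m handwheel '[{"tx":0,"ty":-4.6,"tz":5.2,"roll":0},{"tx":0,"ty":-4.5,"tz":5.3,"roll":0},{"tx":0,"ty":-4.3,"tz":5.4,"roll":0},{"tx":0,"ty":-4.2,"tz":5.5,"roll":0},{"tx":0,"ty":-4,"tz":5.6,"roll":0},{"tx":0,"ty":-4,"tz":5.7,"roll":0},{"tx":0,"ty":0,"tz":0,"roll":0}]'
python3 - <<'E'
from h import *
togo([.5225,-.0125,.161],.085)
E
```

```text
t: 39.28
tool_pos: [0.5246, -0.0504, 0.2184]
tool_rot: [3.139, 0.131, -0.002]
contact_force: [0.1, -1.6, -1.2]
opening: 0.0086
grip_force: 24.3
t: 39.87
tool_pos: [0.5225, -0.0245, 0.1847]
tool_rot: [-3.138, -0.132, 0.002]
contact_force: [0.7, -2.0, -2.5]
opening: 0.0088
grip_force: 24.4
t 39.87 pos [ 0.5225 -0.0245  0.1847] yaw 0.084 go: now-frame [  1.1 -11.9  23.7] roll -0.001 after-roll frame [  1.1 -11.9  23.7] op 0.0088 F [ 0.7 -2.  -2.5] grip 24.4
```

```bash
python3 -m handwheel '[{"tx":0,"ty":-2,"tz":3,"roll":0},{"tx":0,"ty":-2,"tz":3,"roll":0},{"tx":0,"ty":-2,"tz":3,"roll":0},{"tx":0,"ty":-1.7,"tz":3,"roll":0},{"tx":0,"ty":-1.5,"tz":3,"roll":0},{"tx":0,"ty":-1.2,"tz":2,"roll":0},{"tx":0,"ty":-1,"tz":2,"roll":0},{"tx":0,"ty":0,"tz":0,"roll":0},{"tx":0,"ty":0,"tz":0,"roll":0}]'
python3 -m handwheel '[{"tx":0,"ty":-0.5,"tz":1,"roll":0},{"tx":0,"ty":-0.5,"tz":1,"roll":0},{"tx":0,"ty":0,"tz":0,"roll":0},{"tx":0,"ty":0,"tz":0,"roll":0}]'
python3 -m handwheel '[{"tx":0,"ty":0,"tz":1,"roll":0},{"tx":0,"ty":0,"tz":0,"roll":0},{"tx":0,"ty":0,"tz":0,"roll":0}]'
```

```text
t: 40.62
tool_pos: [0.5216, -0.0139, 0.167]
tool_rot: [-3.139, -0.132, 0.002]
contact_force: [-3.8, -3.2, -3.2]
opening: 0.009
grip_force: 24.3
t: 40.95
tool_pos: [0.5216, -0.0131, 0.1656]
tool_rot: [3.138, 0.132, -0.002]
contact_force: [-4.9, -4.8, -0.8]
opening: 0.0089
grip_force: 24.4
t: 41.2
tool_pos: [0.5216, -0.0131, 0.1655]
tool_rot: [3.138, 0.132, -0.002]
contact_force: [-6.3, -4.4, 2.1]
opening: 0.0088
grip_force: 24.8
```

```bash
python3 -m handwheel '[{"tx":0,"ty":0,"tz":1.5,"roll":0},{"tx":0,"ty":0,"tz":0,"roll":0},{"tx":0,"ty":0,"tz":0,"roll":0}]'
python3 -m handwheel '[{"tx":0,"ty":0,"tz":0,"roll":0},{"tx":0,"ty":0,"tz":0,"roll":0},{"tx":0,"ty":0,"tz":0,"roll":0},{"tx":0,"ty":0,"tz":-10,"roll":0},{"tx":0,"ty":0,"tz":-30,"roll":0},{"tx":-25,"ty":-10,"tz":-35,"roll":0},{"tx":-30,"ty":-25,"tz":0,"roll":0},{"tx":-30,"ty":-25,"tz":0,"roll":0},{"tx":-30,"ty":-25,"tz":0,"roll":0},{"tx":0,"ty":-40,"tz":0,"roll":0},{"tx":0,"ty":-40,"tz":0,"roll":0},{"tx":0,"ty":-40,"tz":0,"roll":0}]' 35
python3 -m handwheel '[{"tx":0,"ty":-40,"tz":0,"roll":0},{"tx":0,"ty":-40,"tz":0,"roll":0},{"tx":0,"ty":0,"tz":0,"roll":0},{"tx":0,"ty":0,"tz":0,"roll":0},{"tx":0,"ty":0,"tz":0,"roll":0}]' >/dev/null
python3 - <<'E'
from h import *
im,d=shot('top','top8.png');b,_=shot('side'); C=cloud('top',d)
print([C[v,u].round(4).tolist() for u,v in((354,230),(354,255),(370,180),(450,180),(380,290),(455,290))])
cv2.imwrite('pics/c8.png',cv2.cvtColor(np.vstack([im[100:],b[100:]]),cv2.COLOR_RGB2BGR))
E
```

```text
t: 41.45
tool_pos: [0.5218, -0.0131, 0.1653]
tool_rot: [3.138, 0.132, -0.002]
contact_force: [-11.1, -3.3, 6.8]
opening: 0.009
grip_force: 25.3
t: 42.45
tool_pos: [0.3911, 0.1831, 0.2377]
tool_rot: [-3.137, -0.13, -0.006]
contact_force: [2.5, -0.1, 1.0]
opening: 0.0353
grip_force: 0.0
[[0.5452, -0.0135, 0.1855], [0.4962, -0.0133, 0.1859], [0.6484, -0.0504, 0.1411], [0.6483, -0.2171, 0.1399], [0.4212, -0.07, 0.1381], [0.421, -0.2244, 0.14]]
```

View pics/c8.png

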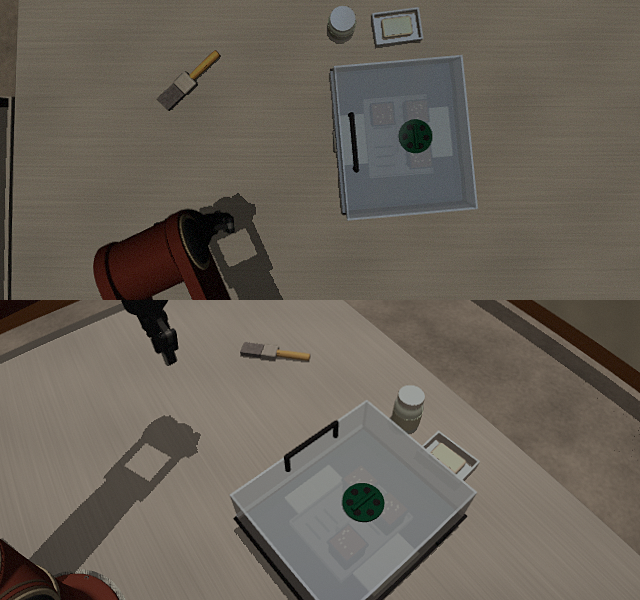

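The dome is flat at 140 mm with its bar top at 185 mm, so it is fully shut. The pots can be seen upright on the rack under it, and the jar, brush and soap dish are where they were.

```bash
python3 -c "
from station import ctrl
print(ctrl.finish_job())"
```

```text
the job is handed in; nothing more can be done
None
```

I handed the job in at about 43 s: the rack stands level on the tray floor, all three sown pots are upright on it inside the lip, the dome is fully shut, and the jar, brush and soap dish were left alone.

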